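# Load the resonance bed and clamp the tone blocks with its cam

## Robot

A 7-joint arm with a two-finger parallel gripper is mounted at the origin on the work surface. World frame = base frame: x ahead of the robot, y to its left, z up, the work surface at z = 0. Lengths are in m, angles in rad, forces in N, time in s.
With the tool pointing down it reaches from about 0.425 to 0.925 m from the base axis. Payload 6.8 kg.
Tool frame: the origin (TCP) lies on the front face of the gripper's body, between the roots of the fingers; the fingertips stand 73 mm ahead of it and the grasp point (between the pads) lies 54 mm ahead of it; z points along the fingers, y is the line along which they close (so a half turn about z gives the same grasp; the last joint's range is limited). The gripper opens to 85 mm and grips with 20 to 120 N. Pads are 22 mm wide; open, the fingers measure 114 mm over their backs; the gripper's body (76 mm by 85 mm) begins 54 mm behind the grasp point. The pads swing forward as they close: fully open they stand 13 mm farther back than shut.
Start: joints at [1.235, 0.477, 0.022, 1.555, -0.011, 1.109, -0.083], TCP at [0.152, -0.658, 0.304] pointing down, gripper open.
Joint ranges: [-2.96, 2.96], [-0.34, 2.1], [-1.41, 1.46], [0.24, 2.44], [-1.37, 4.51], [0.17, 1.92], [-2.96, 2.96]. Speed limits (rad/s): [2.39, 2.39, 3.14, 3.14, 3.14, 3.14, 3.14].

## Interface

Orientations are given as a unit quaternion [w, x, y, z].
In Python, from station import bot, optics gives the robot as it stands.
- The arm moves only by the tool drive_tool, never from a script. Its argument "deltas" is a list of rows, each an object with "gripper": the closure in counts, from 0 (fully open) to 255 (shut); "offset": the shift along the tool's x, y, z in units of 1000 mm (1.0 is 1000 mm), a list of three; "angular": the turn, a rotation vector about the tool's x, y, z in units of 45 degrees (1.0 is 45 degrees), a list of three. In form: [{"gripper": gripper, "offset": [dx, dy, dz], "angular": [rx, ry, rz]}, ...]. A call has 1 to 5 rows; each row is the pose to reach, as a shift and turn from the pose commanded when the call began, along the tool's axes at that moment; what a row does not reach only later rows make up. A row lasts 1/10 s, in which the tool goes at most 50 mm and 8.59 degrees, less where a joint would pass 70% of its speed; a pose out of reach is approached as far as the arm can. A call with a number of a shift or a turn outside -1 to 1 is refused whole. A call with a gripper value outside its range is refused whole. The fingers move at their own pace and stop on an object; "grip_force" is the grip in N (left out, the last holds). Time passes only in rows, so rows that repeat a pose let the fingers close. It gives the time, the measured TCP pose, the force, the opening and the grip force at its end, in the units of the state.
- bot.get_obs(): the state, without advancing time (a new reading comes with each control period).
- optics.read_camera(name): name is "scene" or "top" or "wrist"; returns the picture (480x640x3 uint8, blue, green, red); there is no depth.
- optics.camera_model(name): a dict with "fx", "fy", "cx", "cy" (pixels), "cam_to_world" (4x4, takes a point from camera to world coordinates). Camera axes: x right, y up, looking along -z (the intrinsics and any distortion apply to the point x, -y, -z); pixel columns grow to the right and rows downward; lengths in m; the calibration is good to about 2 mm. A picture is of the moment at which its call begins: read the wrist's pose just before it. camera_model takes no time and is no camera call; for the wrist camera it gives the pose at the moment of the call.
- bot.hand_in(): hands the job in; it is judged then, once.
The state is a dict: "t": time; "q": joint angles; "joint_vel": joint speeds; "joint_torque": joint torques, N m; "eef_pos": TCP position; "tool_rot": TCP orientation; "contact_force": force on the tool from outside, world axes, zero at the start; "torque": the same for the moment, N m; "gripper_width": opening from 0.0 (shut) to 1.0 (fully open); "grasp_force": force on a finger pad.
Only numpy, scipy, OpenCV 4.12 (cv2) and the standard library are available. Lean on these libraries where they do the work, as an engineer would, in place of code of your own. Each camera call takes 0.05 s, during which the arm holds its last target. There are 200 camera calls.

## Task

Load the resonance bed: put every brass tone block on the shelf into a pocket of its own in the blue bed, easing it in until it lies flat on the pocket floor, with the red lock knob slid out to its end stop to free the crank. Once all blocks are in, crank the camshaft until the follower rests in the middle of the cam's dwell and the orange keeper bar stands fully forward over the blocks, then slide the lock knob fully home again so that its tongue locks the crank. Let go of everything and leave the other things on the shelf alone.

Things in the scene. Friction and masses are not known exactly. Their poses are not given: they have to be found in the camera images.
- tone0_center (a point): centre of a brass tone block, a plain rectangular bar 46 x 28 x 28 mm (long along its x axis, square in section, so any long face may be up), about 0.25 kg; it starts lying on the shelf with its centre 14 mm up. All blocks are alike; three or four of them are present (None all along: this one is absent)
- tone1_center (a point): centre of a brass tone block, a plain rectangular bar 46 x 28 x 28 mm (long along its x axis, square in section, so any long face may be up), about 0.25 kg; it starts lying on the shelf with its centre 14 mm up. All blocks are alike; three or four of them are present (None all along: this one is absent)
- tone2_center (a point): centre of a brass tone block, a plain rectangular bar 46 x 28 x 28 mm (long along its x axis, square in section, so any long face may be up), about 0.25 kg; it starts lying on the shelf with its centre 14 mm up. All blocks are alike; three or four of them are present (None all along: this one is absent)
- tone3_center (a point): centre of a brass tone block, a plain rectangular bar 46 x 28 x 28 mm (long along its x axis, square in section, so any long face may be up), about 0.25 kg; it starts lying on the shelf with its centre 14 mm up. All blocks are alike; three or four of them are present (None all along: this one is absent)
- pocket0 (a point): centre of the floor of one of four equal pockets in the fixed blue bed, in a row 58 mm apart along y: 48.2 mm long (point x), 30.2 mm wide (y), 12 mm deep, floor 4 mm and rim 16 mm above the shelf. A block lies in it lengthwise, either way round, its centre then 14 mm above this point. Its x axis points to the camshaft, y along the row towards the lock's side, z up
- pocket1 (a point): centre of the floor of one of four equal pockets in the fixed blue bed, in a row 58 mm apart along y: 48.2 mm long (point x), 30.2 mm wide (y), 12 mm deep, floor 4 mm and rim 16 mm above the shelf. A block lies in it lengthwise, either way round, its centre then 14 mm above this point. Its x axis points to the camshaft, y along the row towards the lock's side, z up
- pocket2 (a point): centre of the floor of one of four equal pockets in the fixed blue bed, in a row 58 mm apart along y: 48.2 mm long (point x), 30.2 mm wide (y), 12 mm deep, floor 4 mm and rim 16 mm above the shelf. A block lies in it lengthwise, either way round, its centre then 14 mm above this point. Its x axis points to the camshaft, y along the row towards the lock's side, z up
- pocket3 (a point): centre of the floor of one of four equal pockets in the fixed blue bed, in a row 58 mm apart along y: 48.2 mm long (point x), 30.2 mm wide (y), 12 mm deep, floor 4 mm and rim 16 mm above the shelf. A block lies in it lengthwise, either way round, its centre then 14 mm above this point. Its x axis points to the camshaft, y along the row towards the lock's side, z up
- shaft (a point): a point on the vertical camshaft's axis, 89 mm from the pocket row (along +x of the pocket points), 93 mm above the shelf, level with the middle of the crank handle; axes as at the pockets. The brass cam lies below the aluminium lock disc
- handle (a point): middle of the upright black crank handle, a round sleeve 20 mm in diameter, from 68 to 118 mm above the shelf, spinning freely on its pin; it travels on a circle of 55 mm radius about the shaft, on top of the dark crank arm. At crank = 0 it stands 1.2 rad clockwise (seen from above) from the shaft point's x direction
- crank (a joint): camshaft angle, rad, growing counter-clockwise seen from above, -0.5 to 3.8; starts within 0.35 of 0. The follower stands on the cam's dwell from about 1.95 to 2.85, middle 2.4, where the crank stays when let go; the steep flanks either side push it off again (up to 10 N at the handle)
- keeper (a joint): travel of the orange keeper bar and its sprung roller follower towards the pockets, m: 0 = back (at the start), about 0.0135 = on the dwell, then 7 mm over the +x ends of the blocks and 3 mm above a block that lies flat. The bar lies along the row, 218 x 12 mm, 35 to 45 mm above the shelf; when back, its near edge is 30 mm from the pockets' centre line
- lock (a joint): slide of the red lock knob, m: 0 = home (tongue in the lock disc, crank locked; starts here), 0.030 = fully out at the end stop (crank free). Grows along +y of the pocket points; about 2 N of friction, stays where left. The tongue enters the disc only with the crank parked (within about 0.4 of 0) or in the dwell (2.2 to 2.6); elsewhere the disc's rim stops it
- lock_grip (a point): middle of the red lock knob, a block 20 mm (along the pocket points' x) x 24 mm (along y) x 30 mm tall, from 47 to 77 mm above the shelf, on a steel slide 39 to 47 mm up
- chladni: square aluminium Chladni plate, 120 x 120 x 3 mm, 50 mm up on a round foot; origin under its centre. A bystander: leave it alone
- rosin: amber rosin block 50 x 32 x 22 mm lying in a shallow steel tin 100 x 75 x 18 mm; origin under its centre. A bystander: leave it alone
- stopperA: cherry-red rubber stopper, 24 mm wide, 25 mm tall; origin under its centre. A bystander: leave it alone
- stopperB: second cherry-red rubber stopper, as the first. A bystander: leave it alone
Mind the look-alikes: they are no part of the job. Leave any turquoise look-alike of the part that bears tone3_center alone. Leave any pink look-alike of the part that bears tone1_center alone.

How it is judged:
By the outcome, as a careful person would: the job done as asked, in the order asked, and still so for the second after the job is handed in, with the robot touching nothing.
Of tone0, tone1, tone2, tone3 only 3 to 4 are there at a start; the rules pass over those that are not, and their reading is None.
At some moment in a run one of tone0, tone1, tone2, tone3 may be knocked a few centimetres aside while the robot is not near it.
Once in a run the grip may slacken for a moment while it holds something.
It also fails if it takes over 210 s, if anything falls off the work surface, if the arm or the gripper's body presses on something with over 40 N, if the wrist force passes 120 N, or if a joint passes its speed limit or range.

## Working session

There is one attempt and no reset: what is moved stays moved. The work goes in short steps, Python scripts to look and compute and a tool call to move; the robot and the scene stay as the last step left them, time stands still between calls to the robot, and variables do not carry over. Pictures are saved under pics/ and viewed, at most 14 in all, crops included, and the job is handed in when it is done.

Besides the shell and the picture viewer there is one more tool, called after ">>>" in YAML: its name, and indented under it one key for each argument. drive_tool: Moves the arm, as the interface text tells. Its arguments: {"type":"object","properties":{"deltas":{"type":"array"},"grip_force":{"type":"number"}},"required":["deltas"]}

```bash
mkdir -p pics; ls; python3 - <<'E'
from station import bot, optics
import cv2
o=bot.get_obs(); print({k:o[k] for k in('t','eef_pos','tool_rot','contact_force','gripper_width')})
for n in('scene','top'):
    cv2.imwrite(f'pics/{n}0.png',optics.read_camera(n)); print(n,optics.camera_model(n))
E
```

```text
pics
{'t': 0.0, 'eef_pos': array([ 0.1523342 , -0.65711081,  0.3029404 ]), 'tool_rot': array([-8.94406116e-04,  9.93518737e-01,  1.13664822e-01, -1.66920391e-04]), 'contact_force': array([ 1.07689061, -0.20239011,  0.26679099]), 'gripper_width': 1.0023257739451457}
scene {'fx': 464.5538646747239, 'fy': 464.5538646747239, 'cx': 318.48238325534356, 'cy': 238.53595657763526, 'cam_to_world': array([[ 0.4755214 , -0.60122862,  0.64218653,  1.1490777 ],
       [ 0.87946424,  0.34195135, -0.33107691, -0.27589075],
       [-0.02054363,  0.72221425,  0.69136426,  0.73222163],
       [ 0.        ,  0.        ,  0.        ,  1.        ]])}
top {'fx': 453.56196779929, 'fy': 453.56196779929, 'cx': 313.6574293144019, 'cy': 235.51122503804777, 'cam_to_world': array([[ 0.00278434,  0.99542874, -0.09546655,  0.45415694],
       [-0.99936959,  0.00614877,  0.0349659 ,  0.04931368],
       [ 0.03539306,  0.09530901,  0.99481834,  1.08562191],
       [ 0.        ,  0.        ,  0.        ,  1.        ]])}
```

View pics/top0.png

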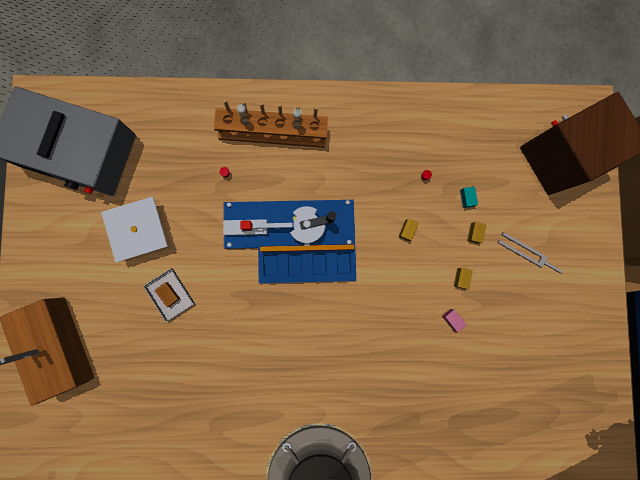

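View pics/scene0.png

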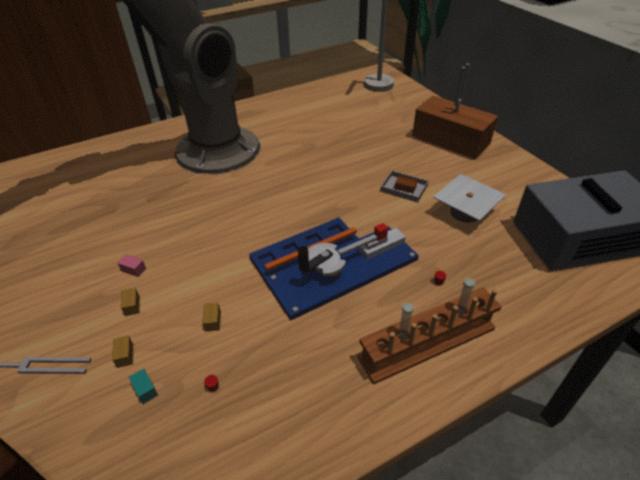

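Top view: the brass bars are at (409,230), (477,233) and (464,279). The turquoise (470,197) and pink (455,320) bars are look-alikes. The bed is at (307,265), the lock knob at (246,225) and the crank handle at (331,216). I'll enlarge to confirm and measure.

```bash
python3 - <<'E'
import cv2,numpy as np
im=cv2.imread('pics/top0.png')
a=cv2.resize(im[170:345,380:510],None,fx=3,fy=3,interpolation=cv2.INTER_CUBIC)
b=cv2.resize(im[192:292,218:362],None,fx=2.75,fy=2.75,interpolation=cv2.INTER_CUBIC)
c=np.zeros((525,800,3),np.uint8); c[:a.shape[0],:390]=a; c[:b.shape[0],400:400+b.shape[1]]=b[:,:400]
cv2.imwrite('pics/crop1.png',c)
E
cat > h.py <<'E'
import numpy as np, cv2
from station import bot, optics
from scipy.spatial.transform import Rotation as R
def ray(n,u,v,z,m=None):
    "pixel -> world point at height z"
    m=m or optics.camera_model(n); T=m['cam_to_world']
    d=T[:3,:3]@np.array([(u-m['cx'])/m['fx'],-(v-m['cy'])/m['fy'],-1]); p=T[:3,3]
    return p+d*(z-p[2])/d[2]
def proj(n,P,m=None):
    m=m or optics.camera_model(n); T=m['cam_to_world']
    c=T[:3,:3].T@(np.asarray(P)-T[:3,3]); return np.array([m['cx']+m['fx']*c[0]/-c[2], m['cy']-m['fy']*c[1]/-c[2]])
def tool():
    o=bot.get_obs(); q=o['tool_rot']; return o, R.from_quat([q[1],q[2],q[3],q[0]])
def down(yaw):  # tool z down; tool y axis at angle yaw in world
    y=np.array([np.cos(yaw),np.sin(yaw),0]); z=np.array([0,0,-1.]); return R.from_matrix(np.c_[np.cross(y,z),y,z])
def goto(p,yaw):
    "deltas to put the TCP at p with the closing line at yaw (nearest half-turn)"
    o,r=tool(); best=min((down(yaw+k*np.pi) for k in(0,1)),key=lambda t:(r.inv()*t).magnitude())
    d=r.inv().apply(np.asarray(p)-o['eef_pos']); w=(r.inv()*best).as_rotvec()/(np.pi/4)
    print('t%.2f'%o['t'],'eef',o['eef_pos'].round(4),'-> offset',d.round(4),'angular',w.round(4),'rows>=',np.ceil(max(np.linalg.norm(d)/.05,np.linalg.norm(w)*45/8.59)))
E
```

```text
(no output)
```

View pics/crop1.png

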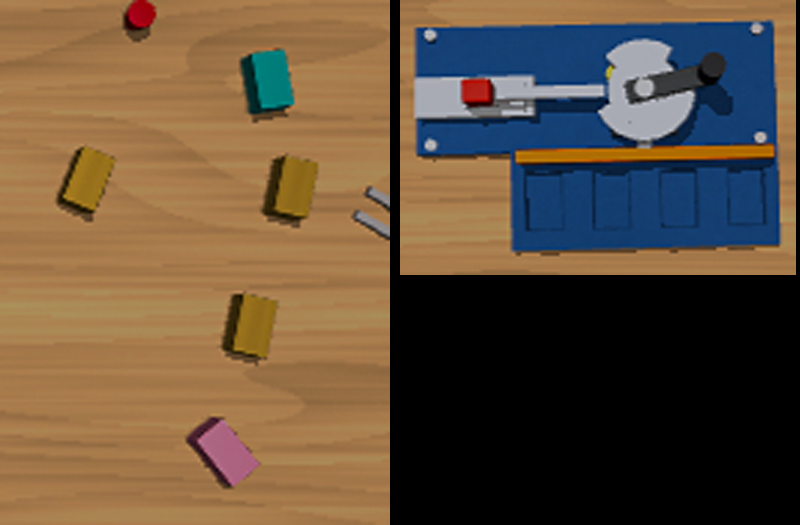

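The crop confirms three plain brass bars (image px about (409,230), (477,233), (464,279)). The turquoise and pink bars and the red stopper are the wrong colours. Next I'll work out rough positions and the wrist camera's mounting.

```bash
python3 - <<'E'
from h import *
A=lambda x,y,z:ray('top',380+x/3,170+y/3,z); B=lambda x,y,z:ray('top',218+(x-400)/2.75,192+y/2.75,z)
im=cv2.imread('pics/top0.png'); hsv=cv2.cvtColor(im,cv2.COLOR_BGR2HSV)
for n,(u,v) in dict(b0=(409,230),b1=(478,233),b2=(465,279)).items():
    roi=im[v-15:v+16,u-15:u+16].astype(int); m=((roi[...,2]-roi[...,0]>60)&(roi[...,0]<45)&(roi[...,2]>115)).astype(np.uint8)
    c=max(cv2.findContours(m,0,2)[0],key=cv2.contourArea); r=cv2.minAreaRect(c); bx=cv2.boxPoints(r)+[u-15,v-15]
    W=np.array([ray('top',*p,.028) for p in bx]); e=[W[1]-W[0],W[2]-W[1]]; l=max(e,key=np.linalg.norm)
    print(n,W.mean(0).round(4),[np.linalg.norm(x).round(4) for x in e],np.degrees(np.arctan2(l[1],l[0])).round(1))
for x in(545,612,679,746): print('pocket',B(x,200-(x-545)*.02,.016).round(4))
print('knob',B(477,91,.077).round(4),'handle',B(712,67,.118).round(4),'shaft',B(645,87,.093).round(4))
o,r=tool(); T=optics.camera_model('wrist')['cam_to_world']
print('cam in tool',r.inv().apply(T[:3,3]-o['eef_pos']).round(4),'\n',(r.inv().as_matrix()@T[:3,:3]).round(3),optics.camera_model('wrist')['fx'])
E
```

```text
b0 [ 0.5726 -0.2144  0.028 ] [np.float64(0.0446), np.float64(0.0264)] -22.6
b1 [ 0.5673 -0.3795  0.028 ] [np.float64(0.0444), np.float64(0.0268)] -13.1
b2 [ 0.4577 -0.3432  0.028 ] [np.float64(0.0453), np.float64(0.0269)] -13.0
pocket [0.4873 0.1124 0.016 ]
pocket [0.4886 0.0552 0.016 ]
pocket [ 0.49   -0.0021  0.016 ]
pocket [ 0.4914 -0.0598  0.016 ]
knob [0.5733 0.1648 0.077 ] handle [ 0.5887 -0.023   0.118 ] shaft [0.5756 0.029  0.093 ]
cam in tool [ 0.0706  0.0011 -0.0696] 
 [[ 0.     0.96   0.281]
 [ 1.    -0.    -0.   ]
 [ 0.     0.281 -0.96 ]] 381.50202548114675
```

```bash
python3 - <<'E'
from h import *
goto([.56,-.30,.30],np.radians(-88.5))
E
```

```text
t0.10 eef [ 0.1524 -0.6571  0.303 ] -> offset [ 0.4778 -0.2558  0.0034] angular [-0.0021  0.0003  0.2568] rows>= 11.0
```

>>> drive_tool:
  deltas:
    - {"gripper": 0, "offset": [0.239, -0.128, 0.0], "angular": [0, 0, 0.13]}
    - {"gripper": 0, "offset": [0.239, -0.128, 0.0], "angular": [0, 0, 0.13]}
    - {"gripper": 0, "offset": [0.239, -0.128, 0.0], "angular": [0, 0, 0.13]}
    - {"gripper": 0, "offset": [0.239, -0.128, 0.0], "angular": [0, 0, 0.13]}
    - {"gripper": 0, "offset": [0.239, -0.128, 0.0], "angular": [0, 0, 0.13]}

```text
t: 0.6
eef_pos: [0.3416, -0.4911, 0.3036]
tool_rot: [-0.0, 0.998, 0.063, -0.0]
contact_force: [-0.0, -0.8, 0.0]
gripper_width: 1.001
grasp_force: 0.0
```

```bash
python3 - <<'E'
from h import *
goto([.56,-.30,.30],np.radians(-88.5))
E
```

```text
t0.60 eef [ 0.3416 -0.4911  0.3036] -> offset [ 0.2406 -0.1623  0.0036] angular [-0.0006  0.0004  0.1265] rows>= 6.0
```

>>> drive_tool:
  deltas:
    - {"gripper": 0, "offset": [0.2, -0.13, 0.003], "angular": [0, 0, 0.126]}
    - {"gripper": 0, "offset": [0.2, -0.13, 0.003], "angular": [0, 0, 0.126]}
    - {"gripper": 0, "offset": [0.2, -0.13, 0.003], "angular": [0, 0, 0.126]}
    - {"gripper": 0, "offset": [0.2, -0.13, 0.003], "angular": [0, 0, 0.126]}
    - {"gripper": 0, "offset": [0.2, -0.13, 0.003], "angular": [0, 0, 0.126]}

```text
t: 1.1
eef_pos: [0.5249, -0.3356, 0.3005]
tool_rot: [-0.001, 1.0, 0.015, 0.0]
contact_force: [0.9, -1.3, 0.4]
gripper_width: 1.001
grasp_force: 0.0
```

>>> drive_tool:
  deltas:
    - {"gripper": 0, "offset": [0.03, -0.05, 0.0], "angular": [0, 0, 0]}
    - {"gripper": 0, "offset": [0.03, -0.05, 0], "angular": [0, 0, 0]}
    - {"gripper": 0, "offset": [0.03, -0.05, 0], "angular": [0, 0, 0]}
    - {"gripper": 0, "offset": [0.03, -0.05, 0], "angular": [0, 0, 0]}

```text
t: 1.5
eef_pos: [0.5503, -0.2893, 0.3005]
tool_rot: [0.0, 1.0, 0.013, -0.001]
contact_force: [0.3, -0.8, 0.7]
gripper_width: 0.999
grasp_force: 0.0
```

```bash
cat >> h.py <<'E'
def blocks(im,m,zt=.028):
    "brass top faces seen in a wrist picture -> list of (centre, long-axis yaw deg)"
    from cv2 import minAreaRect
    i=im.astype(int); k=((i[...,2]>1.9*i[...,0]+20)&(i[...,0]<60)&(i[...,1]>.6*i[...,2])&(i[...,2]>110)).astype(np.uint8)
    k=cv2.morphologyEx(k,cv2.MORPH_OPEN,np.ones((5,5)))
    out=[]
    for c in cv2.findContours(k,0,2)[0]:
        if cv2.contourArea(c)<700: continue
        # rectify the contour to the plane of the top face before fitting
        W=np.array([ray('wrist',u,v,zt,m)[:2] for u,v in c[:,0]],np.float32)
        ct,sz,a=minAreaRect(W*1000); a=a if sz[0]>sz[1] else a+90
        px=c[:,0].mean(0)
        out.append((np.array(ct)/1000,sz,(a+90)%180-90)); print('px',px.round(),'ctr',(np.array(ct)/1000).round(4),'size',np.round(sz,1),'yaw',round((a+90)%180-90,1))
    return out
E
python3 - <<'E'
from h import *
m=optics.camera_model('wrist'); im=optics.read_camera('wrist'); cv2.imwrite('pics/w1.png',im); print(bot.get_obs()['eef_pos'])
blocks(im,m)
E
```

```text
[ 0.54997157 -0.29004644  0.30070673]
px [419. 190.] ctr [ 0.566  -0.3793] size [26.6 44.5] yaw -13.5
px [236. 177.] ctr [ 0.5718 -0.2138] size [26.4 44.3] yaw -22.8
```

View pics/w1.png

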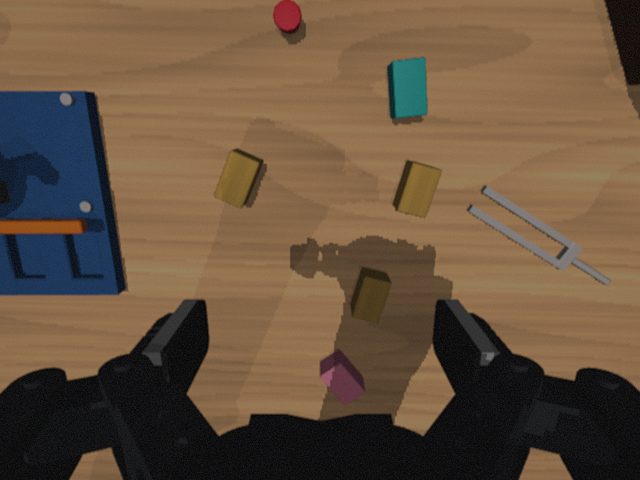

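The wrist view shows the three brass blocks at (236,177), (419,190) and, in shadow, (371,294). They agree with the top view to about 1 mm. Now to the bed.

>>> drive_tool:
  deltas:
    - {"gripper": 0, "offset": [0.01, -0.2, 0.0], "angular": [0, 0, 0]}
    - {"gripper": 0, "offset": [0.01, -0.2, 0], "angular": [0, 0, 0]}
    - {"gripper": 0, "offset": [0.01, -0.2, 0], "angular": [0, 0, 0]}
    - {"gripper": 0, "offset": [0.01, -0.2, 0], "angular": [0, 0, 0]}
    - {"gripper": 0, "offset": [0.01, -0.2, 0], "angular": [0, 0, 0]}

```text
t: 2.05
eef_pos: [0.5559, -0.0814, 0.3013]
tool_rot: [-0.002, 1.0, 0.017, 0.0]
contact_force: [0.3, 0.3, -0.0]
gripper_width: 1.002
grasp_force: 0.0
```

>>> drive_tool:
  deltas:
    - {"gripper": 0, "offset": [0.01, -0.14, 0.0], "angular": [0, 0, 0]}
    - {"gripper": 0, "offset": [0.01, -0.14, 0], "angular": [0, 0, 0]}
    - {"gripper": 0, "offset": [0.01, -0.14, 0], "angular": [0, 0, 0]}
    - {"gripper": 0, "offset": [0.01, -0.14, 0], "angular": [0, 0, 0]}
    - {"gripper": 0, "offset": [0.01, -0.14, 0], "angular": [0, 0, 0]}

```text
t: 2.55
eef_pos: [0.5623, 0.0513, 0.3008]
tool_rot: [0.0, 1.0, 0.013, -0.0]
contact_force: [0.7, -1.0, 0.0]
gripper_width: 1.002
grasp_force: 0.0
```

```bash
python3 - <<'E'
from h import *
import pickle
m=optics.camera_model('wrist'); im=optics.read_camera('wrist'); pickle.dump((m,im),open('bed.pkl','wb')); print(bot.get_obs()['eef_pos'])
cv2.imwrite('pics/w2.png',cv2.resize(im[:330],(800,412),interpolation=cv2.INTER_CUBIC))
E
```

```text
[0.56231598 0.04997968 0.30078239]
```

View pics/w2.png

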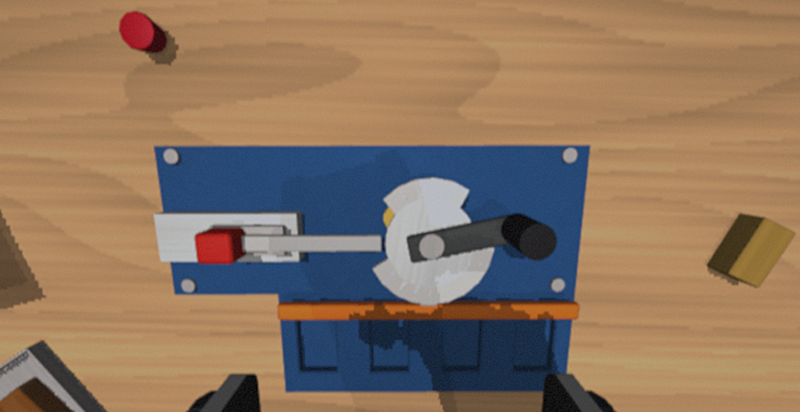

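```bash
python3 - <<'E'
from h import *
import pickle
m,im=pickle.load(open('bed.pkl','rb'))
f=lambda x,y,z:ray('wrist',x/1.25,y/1.25,z,m).round(4)
for n,x,y,z in [('bedBL',286,391,.016),('bedBR',567,390,.016),('handle',537,243,.118),('hub',432,246,.075),('knobTL',205,228,.077),('knobBR',237,263,.077),('knobBL',197,263,.077),('knobTR',243,228,.077),
 ('p3l',299,350,.016),('p3r',338,350,.016),('p2l',371,350,.016),('p2r',409,350,.016),('p1l',443,350,.016),('p1r',481,350,.016),('p0l',514,350,.016),('p0r',551,350,.016),('pfloorbotL',318,370,.016),('barL',278,318,.045),('barR',579,318,.045)]: print(n,f(x,y,z))
print('screws',f(171,156,.012),f(570,156,.012))
c=cv2.resize(im[220:335,200:480],(800,329),interpolation=cv2.INTER_CUBIC)
c=cv2.convertScaleAbs(c,alpha=2.2); cv2.imwrite('pics/pk.png',c)
E
```

```text
bedBL [0.4449 0.1411 0.016 ]
bedBR [ 0.4518 -0.0899  0.016 ]
handle [ 0.5903 -0.0222  0.118 ]
hub [0.5793 0.0307 0.075 ]
knobTL [0.5872 0.1711 0.077 ]
knobBR [0.5657 0.1529 0.077 ]
knobBL [0.565  0.1781 0.077 ]
knobTR [0.5878 0.1477 0.077 ]
p3l [0.4816 0.1292 0.016 ]
p3r [0.4824 0.098  0.016 ]
p2l [0.4831 0.0716 0.016 ]
p2r [0.4839 0.0411 0.016 ]
p1l [0.4846 0.0139 0.016 ]
p1r [ 0.4854 -0.0166  0.016 ]
p0l [ 0.4861 -0.043   0.016 ]
p0r [ 0.4868 -0.0727  0.016 ]
pfloorbotL [0.4644 0.1144 0.016 ]
barL [0.5185 0.1372 0.045 ]
barR [ 0.5242 -0.0798  0.045 ]
screws [0.6285 0.2173 0.012 ] [ 0.6361 -0.0704  0.012 ]
```

View pics/pk.png

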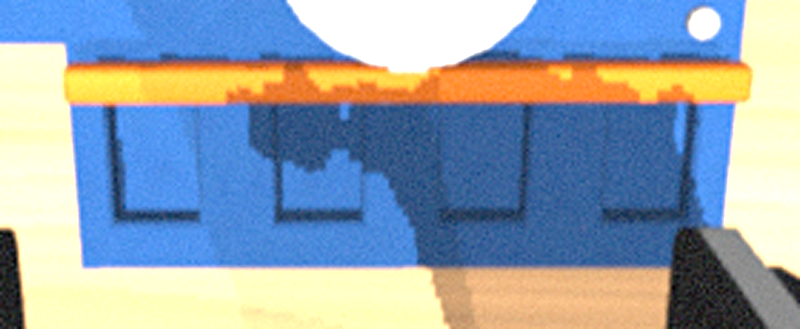

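>>> drive_tool:
  deltas:
    - {"gripper": 0, "offset": [0.0157, -0.1137, 0.05], "angular": [0, 0, 0]}
    - {"gripper": 0, "offset": [0.0157, -0.1137, 0.05], "angular": [0, 0, 0]}
    - {"gripper": 0, "offset": [0.0157, -0.1137, 0.08], "angular": [0, 0, 0]}
    - {"gripper": 0, "offset": [0.0157, -0.1137, 0.12], "angular": [0, 0, 0]}
    - {"gripper": 0, "offset": [0.0157, -0.1137, 0.12], "angular": [0, 0, 0]}

```text
t: 3.1
eef_pos: [0.5723, 0.1631, 0.1756]
tool_rot: [0.002, 1.0, 0.012, -0.005]
contact_force: [-1.2, -1.4, 0.3]
gripper_width: 0.999
grasp_force: 0.0
```

```bash
python3 - <<'E'
from h import *
goto([.575,.164,.125],np.radians(-88.5))
m=optics.camera_model('wrist'); im=optics.read_camera('wrist'); cv2.imwrite('pics/w3.png',im)
E
```

```text
t3.10 eef [0.5723 0.1631 0.1756] -> offset [ 0.0033 -0.0011  0.0506] angular [ 0.0057  0.0124 -0.0019] rows>= 2.0
```

View pics/w3.png

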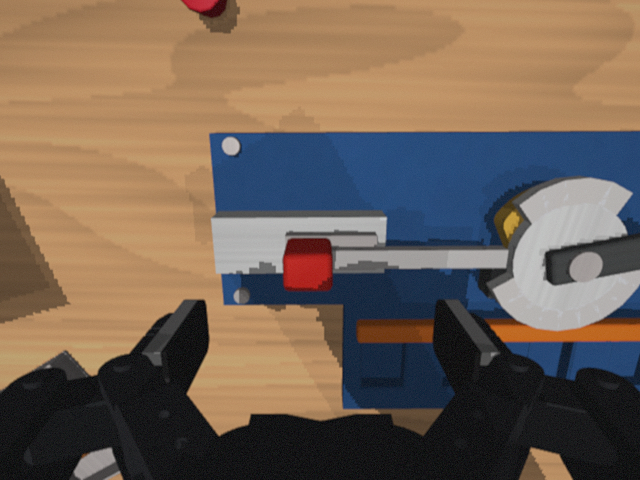

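```bash
python3 - <<'E'
from h import *
print(ray('wrist',308,271,.077).round(4), optics.camera_model('wrist')['cx'])
goto([.575,.164,.125],np.radians(-88.5))
E
```

```text
[0.5766 0.1677 0.077 ] 320.51628147366426
t3.15 eef [0.574  0.1631 0.1787] -> offset [ 0.0013 -0.0011  0.0537] angular [ 0.0042  0.0069 -0.0035] rows>= 2.0
```

>>> drive_tool:
  deltas:
    - {"gripper": 0, "offset": [0.001, -0.003, 0.03], "angular": [0, 0, 0]}
    - {"gripper": 0, "offset": [0.001, -0.003, 0.057], "angular": [0, 0, 0]}
    - {"gripper": 0, "offset": [0.001, -0.003, 0.057], "angular": [0, 0, 0]}
    - {"gripper": 150, "offset": [0.001, -0.003, 0.057], "angular": [0, 0, 0]}
    - {"gripper": 255, "offset": [0.001, -0.003, 0.057], "angular": [0, 0, 0]}
  grip_force: 30

```text
t: 3.65
eef_pos: [0.5774, 0.169, 0.1265]
tool_rot: [-0.0, 1.0, 0.013, 0.002]
contact_force: [-0.1, -0.5, 0.5]
gripper_width: 0.695
grasp_force: 0.0
```

>>> drive_tool:
  deltas:
    - {"gripper": 255, "offset": [0, 0, 0], "angular": [0, 0, 0]}
    - {"gripper": 255, "offset": [0, 0, 0], "angular": [0, 0, 0]}
    - {"gripper": 255, "offset": [0, 0, 0], "angular": [0, 0, 0]}
    - {"gripper": 255, "offset": [0, 0, 0], "angular": [0, 0, 0]}

```text
t: 4.05
eef_pos: [0.5773, 0.1714, 0.1295]
tool_rot: [-0.001, 1.0, 0.013, 0.003]
contact_force: [-8.2, 0.7, 29.2]
gripper_width: 0.27
grasp_force: 45.0
```

>>> drive_tool:
  deltas:
    - {"gripper": 120, "offset": [0, 0, -0.002], "angular": [0, 0, 0]}
    - {"gripper": 120, "offset": [0, -0.002, -0.007], "angular": [0, 0, 0]}
    - {"gripper": 120, "offset": [0, -0.002, -0.007], "angular": [0, 0, 0]}
    - {"gripper": 255, "offset": [0, -0.002, -0.007], "angular": [0, 0, 0]}
    - {"gripper": 255, "offset": [0, -0.002, -0.007], "angular": [0, 0, 0]}
  grip_force: 30

```text
t: 4.55
eef_pos: [0.5759, 0.1711, 0.131]
tool_rot: [0.0, 1.0, 0.013, -0.0]
contact_force: [-1.3, -1.2, 4.3]
gripper_width: 0.274
grasp_force: 31.9
```

>>> drive_tool:
  deltas:
    - {"gripper": 255, "offset": [0, 0, 0], "angular": [0, 0, 0]}
    - {"gripper": 255, "offset": [0, 0, 0], "angular": [0, 0, 0]}
    - {"gripper": 255, "offset": [0, 0, 0], "angular": [0, 0, 0]}
    - {"gripper": 255, "offset": [0, 0, 0], "angular": [0, 0, 0]}

```text
t: 4.95
eef_pos: [0.5758, 0.1711, 0.131]
tool_rot: [0.0, 1.0, 0.013, -0.0]
contact_force: [-0.9, -2.6, 5.7]
gripper_width: 0.271
grasp_force: 31.9
```

>>> drive_tool:
  deltas:
    - {"gripper": 255, "offset": [0, -0.008, 0], "angular": [0, 0, 0]}
    - {"gripper": 255, "offset": [0, -0.016, 0], "angular": [0, 0, 0]}
    - {"gripper": 255, "offset": [0, -0.024, 0], "angular": [0, 0, 0]}
    - {"gripper": 255, "offset": [0, -0.027, 0], "angular": [0, 0, 0]}
    - {"gripper": 255, "offset": [0, -0.027, 0], "angular": [0, 0, 0]}

```text
t: 5.45
eef_pos: [0.5751, 0.199, 0.131]
tool_rot: [-0.0, 1.0, 0.014, 0.0]
contact_force: [-1.0, 0.7, 5.8]
gripper_width: 0.269
grasp_force: 32.0
```

>>> drive_tool:
  deltas:
    - {"gripper": 255, "offset": [0, -0.003, 0], "angular": [0, 0, 0]}
    - {"gripper": 255, "offset": [0, -0.006, 0], "angular": [0, 0, 0]}
    - {"gripper": 255, "offset": [0, -0.006, 0], "angular": [0, 0, 0]}

```text
t: 5.75
eef_pos: [0.5751, 0.1998, 0.1309]
tool_rot: [0.003, 1.0, 0.012, -0.001]
contact_force: [-2.1, -11.2, 10.6]
gripper_width: 0.277
grasp_force: 32.8
```

>>> drive_tool:
  deltas:
    - {"gripper": 255, "offset": [0, 0.004, 0], "angular": [0, 0, 0]}
    - {"gripper": 0, "offset": [0, 0.004, 0], "angular": [0, 0, 0]}
    - {"gripper": 0, "offset": [0, 0.004, 0], "angular": [0, 0, 0]}
    - {"gripper": 0, "offset": [0, 0.004, 0], "angular": [0, 0, 0]}
    - {"gripper": 0, "offset": [0, 0.004, -0.05], "angular": [0, 0, 0]}

```text
t: 6.25
eef_pos: [0.5712, 0.1991, 0.1749]
tool_rot: [0.002, 1.0, 0.014, -0.006]
contact_force: [0.8, 0.1, 0.6]
gripper_width: 0.934
grasp_force: 0.0
```

>>> drive_tool:
  deltas:
    - {"gripper": 0, "offset": [0, 0, -0.05], "angular": [0, 0, 0]}
    - {"gripper": 0, "offset": [0, 0, -0.09], "angular": [0, 0, 0]}
    - {"gripper": 0, "offset": [0, 0.05, -0.09], "angular": [0, 0, 0]}
    - {"gripper": 0, "offset": [0, 0.1, -0.09], "angular": [0, 0, 0]}
    - {"gripper": 0, "offset": [0, 0.15, -0.09], "angular": [0, 0, 0]}

```text
t: 6.75
eef_pos: [0.5788, 0.0495, 0.2712]
tool_rot: [-0.0, 1.0, 0.014, 0.0]
contact_force: [0.2, 0.3, 0.4]
gripper_width: 0.999
grasp_force: 0.0
```

>>> drive_tool:
  deltas:
    - {"gripper": 0, "offset": [0, 0.05, 0], "angular": [0, 0, -0.1]}
    - {"gripper": 0, "offset": [0, 0.1, 0], "angular": [0, 0, -0.2]}
    - {"gripper": 0, "offset": [0, 0.15, 0], "angular": [0, 0, -0.3]}
    - {"gripper": 0, "offset": [0, 0.2, 0], "angular": [0, 0, -0.4]}
    - {"gripper": 0, "offset": [0, 0.23, 0], "angular": [0, 0, -0.53]}

```text
t: 7.25
eef_pos: [0.5843, -0.1842, 0.2706]
tool_rot: [0.001, 0.976, 0.219, -0.0]
contact_force: [0.7, 0.3, -0.0]
gripper_width: 1.002
grasp_force: 0.0
```

```bash
python3 - <<'E'
from h import *
m=optics.camera_model('wrist'); im=optics.read_camera('wrist'); cv2.imwrite('pics/w4.png',im)
b=blocks(im,m); c=min(b,key=lambda t:np.hypot(*(t[0]-[.572,-.214])))
goto([*c[0],.098],np.radians(c[2]-90))
t=optics.read_camera('top'); cv2.imwrite('pics/top1.png',t)
E
```

```text
px [413. 397.] ctr [ 0.4569 -0.3427] size [26.3 44.7] yaw -12.9
px [508. 317.] ctr [ 0.5697 -0.3797] size [26.7 38.3] yaw -12.5
t7.30 eef [ 0.5839 -0.1893  0.2704] -> offset [-0.0939  0.1653  0.1733] angular [0.0058 0.0016 0.8419] rows>= 6.0
```

```bash
python3 - <<'E'
from h import *
goto([.56,-.214,.24],np.radians(-112.7))
E
```

```text
t7.35 eef [ 0.5841 -0.1859  0.2703] -> offset [-0.0337  0.0152  0.0304] angular [0.0034 0.0011 1.0606] rows>= 6.0
```

>>> drive_tool:
  deltas:
    - {"gripper": 0, "offset": [-0.007, 0.003, 0.006], "angular": [0, 0, 0.19]}
    - {"gripper": 0, "offset": [-0.014, 0.006, 0.012], "angular": [0, 0, 0.38]}
    - {"gripper": 0, "offset": [-0.021, 0.009, 0.018], "angular": [0, 0, 0.57]}
    - {"gripper": 0, "offset": [-0.028, 0.013, 0.024], "angular": [0, 0, 0.75]}
    - {"gripper": 0, "offset": [-0.034, 0.015, 0.03], "angular": [0, 0, 0.93]}

```text
t: 7.85
eef_pos: [0.5608, -0.2065, 0.2404]
tool_rot: [-0.0, 0.989, -0.146, -0.0]
contact_force: [-0.3, -0.2, 0.5]
gripper_width: 0.996
grasp_force: 0.0
```

>>> drive_tool:
  deltas:
    - {"gripper": 0, "offset": [0, 0, 0], "angular": [0, 0, 0.13]}
    - {"gripper": 0, "offset": [0, 0, 0], "angular": [0, 0, 0.13]}
    - {"gripper": 0, "offset": [0, 0, 0], "angular": [0, 0, 0.13]}

```text
t: 8.15
eef_pos: [0.5612, -0.2063, 0.2409]
tool_rot: [-0.0, 0.981, -0.192, 0.0]
contact_force: [-0.1, -0.1, 0.5]
gripper_width: 1.003
grasp_force: 0.0
```

```bash
python3 - <<'E'
from h import *
m=optics.camera_model('wrist'); im=optics.read_camera('wrist'); cv2.imwrite('pics/w5.png',im)
u=proj('wrist',[.572,-.214,.028],m); print(u, im[int(u[1]),int(u[0])])
b=blocks(im,m)
for c in b: goto([*c[0],.098],np.radians(c[2]-90))
E
```

```text
[323.03421677 205.34016395] [ 51 104 133]
px [520. 278.] ctr [ 0.4569 -0.3424] size [25.7 44.9] yaw -12.8
px [331. 197.] ctr [ 0.5718 -0.2142] size [26.1 44.5] yaw -22.7
px [540. 119.] ctr [ 0.5661 -0.379 ] size [26.7 44.8] yaw -13.3
t8.20 eef [ 0.5612 -0.2065  0.241 ] -> offset [-0.0455  0.1653  0.1429] angular [-5.000e-04 -2.000e-04 -2.074e-01] rows>= 5.0
t8.20 eef [ 0.5612 -0.2065  0.241 ] -> offset [0.0127 0.0031 0.143 ] angular [-0.0006 -0.0001  0.0127] rows>= 3.0
t8.20 eef [ 0.5612 -0.2065  0.241 ] -> offset [0.0695 0.1579 0.1429] angular [-0.0005 -0.0002 -0.1956] rows>= 5.0
```

View pics/w5.png

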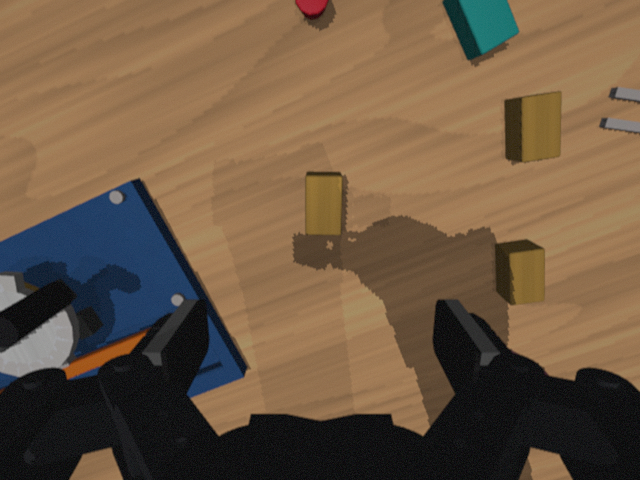

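The block b0 at (323,203) is well aligned between the jaws.

>>> drive_tool:
  deltas:
    - {"gripper": 0, "offset": [0.013, 0.003, 0.045], "angular": [0, 0, 0.012]}
    - {"gripper": 0, "offset": [0.013, 0.003, 0.09], "angular": [0, 0, 0.012]}
    - {"gripper": 0, "offset": [0.013, 0.003, 0.13], "angular": [0, 0, 0.012]}
    - {"gripper": 0, "offset": [0.013, 0.003, 0.143], "angular": [0, 0, 0.012]}
    - {"gripper": 60, "offset": [0.013, 0.003, 0.143], "angular": [0, 0, 0.012]}
  grip_force: 50

```text
t: 8.7
eef_pos: [0.5708, -0.2146, 0.0963]
tool_rot: [-0.0, 0.98, -0.198, -0.002]
contact_force: [-0.6, -0.4, 1.4]
gripper_width: 0.856
grasp_force: 0.0
```

>>> drive_tool:
  deltas:
    - {"gripper": 255, "offset": [0, 0, 0], "angular": [0, 0, 0]}
    - {"gripper": 255, "offset": [0, 0, 0], "angular": [0, 0, 0]}
    - {"gripper": 255, "offset": [0, 0, 0], "angular": [0, 0, 0]}
    - {"gripper": 255, "offset": [0, 0, 0], "angular": [0, 0, 0]}
    - {"gripper": 255, "offset": [0, 0, 0], "angular": [0, 0, 0]}

```text
t: 9.2
eef_pos: [0.5712, -0.2222, 0.1026]
tool_rot: [0.004, 0.98, -0.2, 0.002]
contact_force: [-12.4, -14.4, 25.3]
gripper_width: 0.006
grasp_force: 26.3
```

>>> drive_tool:
  deltas:
    - {"gripper": 255, "offset": [0, 0, -0.01], "angular": [0, 0, 0]}
    - {"gripper": 255, "offset": [0, 0, -0.03], "angular": [0, 0, 0]}
    - {"gripper": 255, "offset": [0, 0, -0.07], "angular": [0, 0, 0]}
    - {"gripper": 255, "offset": [0, 0, -0.1], "angular": [0, 0, 0]}
    - {"gripper": 255, "offset": [0, 0, -0.1], "angular": [0, 0, 0]}

```text
t: 9.7
eef_pos: [0.5745, -0.2156, 0.2037]
tool_rot: [0.0, 0.98, -0.198, 0.005]
contact_force: [0.5, -0.6, -0.4]
gripper_width: -0.002
grasp_force: 0.0
```

```bash
python3 - <<'E'
from h import *
im=optics.read_camera('wrist'); cv2.imwrite('pics/w6.png',im[100:])
goto([.4918,-.060,.20],np.radians(-88.5))
E
```

```text
t9.75 eef [ 0.5733 -0.2153  0.2013] -> offset [-0.1354 -0.1114  0.0006] angular [ 3.000e-04 -8.100e-03 -5.408e-01] rows>= 4.0
```

View pics/w6.png

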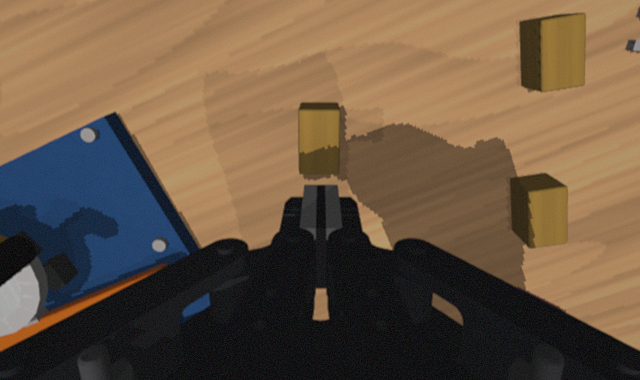

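The grip missed: the tips closed above the block, so the 73 mm tip reach is for shut fingers. The block is still at about (320,241). I'll open and re-measure.

>>> drive_tool:
  deltas:
    - {"gripper": 0, "offset": [-0.012, 0, -0.04], "angular": [0, 0, 0]}
    - {"gripper": 0, "offset": [-0.012, 0, -0.04], "angular": [0, 0, 0]}
    - {"gripper": 0, "offset": [-0.012, 0, -0.04], "angular": [0, 0, 0]}
    - {"gripper": 0, "offset": [-0.012, 0, -0.04], "angular": [0, 0, 0]}

```text
t: 10.15
eef_pos: [0.5601, -0.2102, 0.2369]
tool_rot: [-0.0, 0.98, -0.198, -0.001]
contact_force: [-0.1, 0.1, 0.3]
gripper_width: 0.682
grasp_force: 0.0
```

```bash
python3 - <<'E'
from h import *
m=optics.camera_model('wrist'); im=optics.read_camera('wrist')
b=blocks(im,m)
c=min(b,key=lambda t:np.hypot(*(t[0]-[.572,-.214])))
goto([*c[0],.085],np.radians(c[2]-90))
E
```

```text
px [520. 275.] ctr [ 0.4567 -0.3438] size [23.7 44.8] yaw -13.5
px [317. 203.] ctr [ 0.572  -0.2141] size [26.5 43.9] yaw -22.8
px [536. 126.] ctr [ 0.5664 -0.3787] size [26.3 44.8] yaw -12.9
t10.20 eef [ 0.5601 -0.2103  0.2366] -> offset [ 0.0128 -0.0012  0.1516] angular [ 0.0002  0.0027 -0.0004] rows>= 4.0
```

>>> drive_tool:
  deltas:
    - {"gripper": 0, "offset": [0.0125, -0.001, 0.045], "angular": [0, 0, 0]}
    - {"gripper": 0, "offset": [0.0125, -0.001, 0.09], "angular": [0, 0, 0]}
    - {"gripper": 0, "offset": [0.0125, -0.001, 0.13], "angular": [0, 0, 0]}
    - {"gripper": 0, "offset": [0.0125, -0.001, 0.151], "angular": [0, 0, 0]}
    - {"gripper": 0, "offset": [0.0125, -0.001, 0.151], "angular": [0, 0, 0]}
  grip_force: 50

```text
t: 10.7
eef_pos: [0.5697, -0.2135, 0.0824]
tool_rot: [-0.0, 0.98, -0.198, -0.004]
contact_force: [0.2, -0.8, 0.9]
gripper_width: 0.998
grasp_force: 0.0
```

>>> drive_tool:
  deltas:
    - {"gripper": 100, "offset": [0, 0, 0], "angular": [0, 0, 0]}
    - {"gripper": 130, "offset": [0, 0, 0], "angular": [0, 0, 0]}
    - {"gripper": 255, "offset": [0, 0, 0], "angular": [0, 0, 0]}
    - {"gripper": 255, "offset": [0, 0, 0], "angular": [0, 0, 0]}
    - {"gripper": 255, "offset": [0, 0, 0], "angular": [0, 0, 0]}

```text
t: 11.2
eef_pos: [0.5734, -0.2148, 0.0884]
tool_rot: [0.0, 0.98, -0.198, 0.001]
contact_force: [-0.9, 0.1, 5.1]
gripper_width: 0.311
grasp_force: 50.7
```

>>> drive_tool:
  deltas:
    - {"gripper": 255, "offset": [0, 0, 0], "angular": [0, 0, 0]}
    - {"gripper": 255, "offset": [0, 0, 0], "angular": [0, 0, 0]}

```text
t: 11.4
eef_pos: [0.5734, -0.2147, 0.0885]
tool_rot: [0.0, 0.98, -0.198, 0.001]
contact_force: [-0.9, 0.6, 6.9]
gripper_width: 0.309
grasp_force: 50.7
```

>>> drive_tool:
  deltas:
    - {"gripper": 255, "offset": [0, 0, -0.01], "angular": [0, 0, 0]}
    - {"gripper": 255, "offset": [0, 0, -0.03], "angular": [0, 0, 0]}
    - {"gripper": 255, "offset": [0, 0, -0.06], "angular": [0, 0, 0]}
    - {"gripper": 255, "offset": [0, 0, -0.09], "angular": [0, 0, 0]}
    - {"gripper": 255, "offset": [0, 0, -0.115], "angular": [0, 0, 0]}

```text
t: 11.9
eef_pos: [0.5724, -0.2145, 0.204]
tool_rot: [0.0, 0.98, -0.198, 0.0]
contact_force: [0.6, -1.3, -2.5]
gripper_width: 0.312
grasp_force: 49.7
```

>>> drive_tool:
  deltas:
    - {"gripper": 255, "offset": [-0.03, -0.025, 0], "angular": [0, 0, -0.11]}
    - {"gripper": 255, "offset": [-0.06, -0.05, 0], "angular": [0, 0, -0.22]}
    - {"gripper": 255, "offset": [-0.09, -0.075, 0], "angular": [0, 0, -0.33]}
    - {"gripper": 255, "offset": [-0.12, -0.1, 0], "angular": [0, 0, -0.44]}
    - {"gripper": 255, "offset": [-0.1336, -0.112, 0], "angular": [0, 0, -0.538]}

```text
t: 12.4
eef_pos: [0.4907, -0.0562, 0.2023]
tool_rot: [-0.0, 1.0, 0.015, -0.001]
contact_force: [-0.3, -0.3, -2.4]
gripper_width: 0.314
grasp_force: 49.7
```

>>> drive_tool:
  deltas:
    - {"gripper": 255, "offset": [0, 0, 0], "angular": [0, 0, 0]}
    - {"gripper": 255, "offset": [0, 0, 0], "angular": [0, 0, 0]}

```text
t: 12.6
eef_pos: [0.493, -0.0597, 0.2025]
tool_rot: [0.0, 1.0, 0.011, 0.0]
contact_force: [-0.6, 0.8, -2.6]
gripper_width: 0.31
grasp_force: 49.7
```

```bash
python3 - <<'E'
from h import *
im=optics.read_camera('wrist'); cv2.imwrite('pics/w7.png',cv2.resize(im[130:430,140:540],(800,600)))
goto([.4933,-.060,.130],np.radians(-88.5)); print(bot.get_obs()['gripper_width'])
E
```

```text
t12.65 eef [ 0.4932 -0.0603  0.2024] -> offset [ 0.     -0.0004  0.0724] angular [ 0.0009 -0.001  -0.006 ] rows>= 2.0
0.3077031202585583
```

View pics/w7.png

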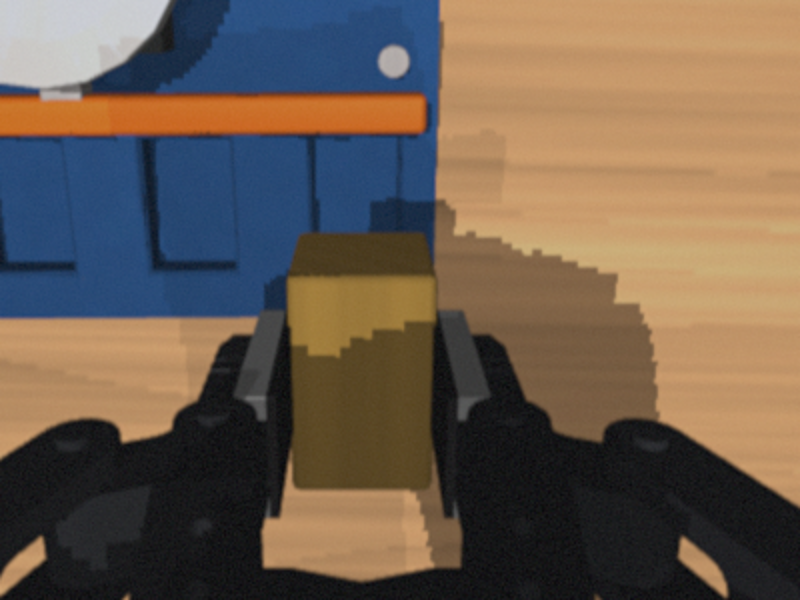

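The block is held square between the pads. Its top face has corners (287,276), (436,275), (432,488) and (293,488) in the crop. Pocket 0's side edges are at x≈312 and 401, and pocket 1's are at 147 and 236 with its front rim at y≈269.

```bash
python3 - <<'E'
from h import *
m=optics.camera_model('wrist'); zt=bot.get_obs()['eef_pos'][2]-.0885+.028
f=lambda x,y,z:ray('wrist',140+x/2,130+y/2,z,m)
q=np.array([f(*p,zt) for p in((287,276),(436,275),(432,488),(293,488))]); print('block',q.mean(0).round(4),[np.linalg.norm(q[i]-q[i-1]).round(4) for i in range(4)])
print('tcp',bot.get_obs()['eef_pos'].round(4))
L,Rr=f(312,185,.016),f(401,185,.016); print('p0',L.round(4),Rr.round(4),((L+Rr)/2).round(4))
L,Rr=f(148,230,.016),f(236,230,.016); print('p1',L.round(4),Rr.round(4),((L+Rr)/2).round(4)); print('front rim p1',f(192,270,.016).round(4), 'bed corner',f(268,317,.016).round(4))
E
```

```text
block [ 0.4916 -0.0617  0.1419] [np.float64(0.0449), np.float64(0.0271), np.float64(0.0451), np.float64(0.0276)]
tcp [ 0.4932 -0.0603  0.2024]
p0 [ 0.4989 -0.0445  0.016 ] [ 0.4995 -0.0753  0.016 ] [ 0.4992 -0.0599  0.016 ]
p1 [0.4813 0.0131 0.016 ] [ 0.482  -0.0179  0.016 ] [ 0.4816 -0.0024  0.016 ]
front rim p1 [ 0.4666 -0.0018  0.016 ] bed corner [ 0.449  -0.0287  0.016 ]
```

>>> drive_tool:
  deltas:
    - {"gripper": 255, "offset": [0.0005, -0.0012, 0.04], "angular": [0, 0, -0.006]}
    - {"gripper": 255, "offset": [0.0005, -0.0012, 0.08], "angular": [0, 0, -0.006]}
    - {"gripper": 255, "offset": [0.0005, -0.0012, 0.088], "angular": [0, 0, -0.006]}
    - {"gripper": 255, "offset": [0.0005, -0.0012, 0.09], "angular": [0, 0, -0.006]}
    - {"gripper": 255, "offset": [0.0005, -0.0012, 0.09], "angular": [0, 0, -0.006]}

```text
t: 13.15
eef_pos: [0.4944, -0.0587, 0.1129]
tool_rot: [0.0, 1.0, 0.014, 0.001]
contact_force: [0.9, 0.4, -2.2]
gripper_width: 0.311
grasp_force: 50.2
```

>>> drive_tool:
  deltas:
    - {"gripper": 255, "offset": [0, 0, 0.003], "angular": [0, 0, 0]}
    - {"gripper": 255, "offset": [0, 0, 0.006], "angular": [0, 0, 0]}
    - {"gripper": 255, "offset": [0, 0, 0.01], "angular": [0, 0, 0]}
    - {"gripper": 255, "offset": [0, 0, 0.01], "angular": [0, 0, 0]}

```text
t: 13.55
eef_pos: [0.4933, -0.0582, 0.1018]
tool_rot: [0.0, 1.0, 0.014, -0.0]
contact_force: [0.4, 0.2, -2.3]
gripper_width: 0.313
grasp_force: 50.2
```

>>> drive_tool:
  deltas:
    - {"gripper": 255, "offset": [0, 0, 0.003], "angular": [0, 0, 0]}
    - {"gripper": 255, "offset": [0, 0, 0.006], "angular": [0, 0, 0]}
    - {"gripper": 255, "offset": [0, 0, 0.009], "angular": [0, 0, 0]}
    - {"gripper": 255, "offset": [0, 0, 0.009], "angular": [0, 0, 0]}

```text
t: 13.95
eef_pos: [0.4933, -0.0581, 0.0926]
tool_rot: [0.0, 1.0, 0.014, -0.0]
contact_force: [0.4, -0.0, -2.2]
gripper_width: 0.312
grasp_force: 50.2
```

>>> drive_tool:
  deltas:
    - {"gripper": 255, "offset": [0, 0, 0.001], "angular": [0, 0, 0]}
    - {"gripper": 255, "offset": [0, 0, 0.002], "angular": [0, 0, 0]}
    - {"gripper": 255, "offset": [0, 0, 0.003], "angular": [0, 0, 0]}
    - {"gripper": 255, "offset": [0, 0, 0.003], "angular": [0, 0, 0]}

```text
t: 14.35
eef_pos: [0.4934, -0.0581, 0.0923]
tool_rot: [0.0, 1.0, 0.014, -0.0]
contact_force: [-10.3, 1.4, 32.9]
gripper_width: 0.313
grasp_force: 54.3
```

>>> drive_tool:
  deltas:
    - {"gripper": 255, "offset": [0, 0, -0.003], "angular": [0, 0, 0]}
    - {"gripper": 125, "offset": [0, 0, -0.003], "angular": [0, 0, 0]}
    - {"gripper": 125, "offset": [0, 0, -0.003], "angular": [0, 0, 0]}
    - {"gripper": 125, "offset": [0, 0, -0.003], "angular": [0, 0, 0]}
    - {"gripper": 125, "offset": [0, 0, -0.003], "angular": [0, 0, 0]}

```text
t: 14.85
eef_pos: [0.4934, -0.0582, 0.0926]
tool_rot: [-0.0, 1.0, 0.014, -0.0]
contact_force: [-1.1, 0.4, 0.2]
gripper_width: 0.51
grasp_force: 0.0
```

>>> drive_tool:
  deltas:
    - {"gripper": 125, "offset": [0, 0, -0.015], "angular": [0, 0, 0]}
    - {"gripper": 125, "offset": [0, 0, -0.04], "angular": [0, 0, 0]}
    - {"gripper": 0, "offset": [0, 0, -0.08], "angular": [0, 0, 0]}
    - {"gripper": 0, "offset": [0, 0, -0.12], "angular": [0, 0, 0]}
    - {"gripper": 0, "offset": [0, 0, -0.15], "angular": [0, 0, 0]}

```text
t: 15.35
eef_pos: [0.4938, -0.0581, 0.2451]
tool_rot: [0.0, 1.0, 0.014, 0.001]
contact_force: [0.2, 0.1, -0.6]
gripper_width: 0.985
grasp_force: 0.0
```

```bash
python3 - <<'E'
from h import *
im=optics.read_camera('wrist'); m=optics.camera_model('wrist')
cv2.imwrite('pics/w8.png',im); blocks(im,m,.032)
goto([.53,-.345,.24],np.radians(-103.2))
E
```

```text
px [321. 213.] ctr [ 0.4944 -0.0596] size [44.1 27.3] yaw 0.9
t15.40 eef [ 0.4959 -0.0582  0.2492] -> offset [0.026  0.2877 0.0097] angular [-0.0004 -0.0106  0.3291] rows>= 6.0
```

>>> drive_tool:
  deltas:
    - {"gripper": 0, "offset": [0.022, 0.24, 0.008], "angular": [0, 0, 0.07]}
    - {"gripper": 0, "offset": [0.022, 0.24, 0.008], "angular": [0, 0, 0.14]}
    - {"gripper": 0, "offset": [0.022, 0.24, 0.008], "angular": [0, 0, 0.21]}
    - {"gripper": 0, "offset": [0.022, 0.24, 0.008], "angular": [0, 0, 0.28]}
    - {"gripper": 0, "offset": [0.022, 0.24, 0.008], "angular": [0, 0, 0.33]}

```text
t: 15.9
eef_pos: [0.5217, -0.3006, 0.2344]
tool_rot: [0.0, 0.993, -0.117, -0.0]
contact_force: [0.3, -0.0, 0.7]
gripper_width: 1.0
grasp_force: 0.0
```

>>> drive_tool:
  deltas:
    - {"gripper": 0, "offset": [0, 0.045, 0], "angular": [0, 0, 0]}
    - {"gripper": 0, "offset": [0, 0.045, 0], "angular": [0, 0, 0]}
    - {"gripper": 0, "offset": [0, 0.045, 0], "angular": [0, 0, 0]}
    - {"gripper": 0, "offset": [0, 0.045, 0], "angular": [0, 0, 0]}

```text
t: 16.3
eef_pos: [0.5122, -0.3398, 0.2344]
tool_rot: [-0.001, 0.993, -0.114, -0.0]
contact_force: [0.4, 0.3, -0.7]
gripper_width: 1.003
grasp_force: 0.0
```

```bash
python3 - <<'E'
from h import *
m=optics.camera_model('wrist'); im=optics.read_camera('wrist'); cv2.imwrite('pics/w9.png',im)
for c in blocks(im,m): goto([*c[0],.085],np.radians(c[2]-90))
E
```

```text
px [356. 138.] ctr [ 0.5661 -0.3794] size [26.4 43.5] yaw -13.1
t16.35 eef [ 0.5125 -0.3394  0.2346] -> offset [0.0614 0.0269 0.1496] angular [-0.0014  0.0004  0.0005] rows>= 4.0
```

>>> drive_tool:
  deltas:
    - {"gripper": 0, "offset": [0.061, 0.027, 0.02], "angular": [0, 0, 0]}
    - {"gripper": 0, "offset": [0.061, 0.027, 0.06], "angular": [0, 0, 0]}
    - {"gripper": 0, "offset": [0.061, 0.027, 0.1], "angular": [0, 0, 0]}
    - {"gripper": 0, "offset": [0.061, 0.027, 0.14], "angular": [0, 0, 0]}
    - {"gripper": 0, "offset": [0.061, 0.027, 0.1495], "angular": [0, 0, 0]}
  grip_force: 50

```text
t: 16.85
eef_pos: [0.5633, -0.378, 0.0805]
tool_rot: [-0.002, 0.993, -0.114, -0.004]
contact_force: [-0.7, 0.3, 0.4]
gripper_width: 0.999
grasp_force: 0.0
```

>>> drive_tool:
  deltas:
    - {"gripper": 0, "offset": [0, 0, 0], "angular": [0, 0, 0]}
    - {"gripper": 100, "offset": [0, 0, 0], "angular": [0, 0, 0]}
    - {"gripper": 130, "offset": [0, 0, 0], "angular": [0, 0, 0]}
    - {"gripper": 255, "offset": [0, 0, 0], "angular": [0, 0, 0]}
    - {"gripper": 255, "offset": [0, 0, 0], "angular": [0, 0, 0]}

```text
t: 17.35
eef_pos: [0.5659, -0.3814, 0.087]
tool_rot: [0.0, 0.993, -0.115, 0.001]
contact_force: [0.5, 3.5, 2.9]
gripper_width: 0.326
grasp_force: 1.8
```

>>> drive_tool:
  deltas:
    - {"gripper": 255, "offset": [0, 0, 0], "angular": [0, 0, 0]}
    - {"gripper": 255, "offset": [0, 0, 0], "angular": [0, 0, 0]}
    - {"gripper": 255, "offset": [0, 0, 0], "angular": [0, 0, 0]}

```text
t: 17.65
eef_pos: [0.5661, -0.3815, 0.0872]
tool_rot: [0.0, 0.993, -0.115, 0.001]
contact_force: [-0.4, 2.0, 6.5]
gripper_width: 0.309
grasp_force: 51.1
```

>>> drive_tool:
  deltas:
    - {"gripper": 255, "offset": [0, 0, -0.01], "angular": [0, 0, 0]}
    - {"gripper": 255, "offset": [0, 0, -0.03], "angular": [0, 0, 0]}
    - {"gripper": 255, "offset": [0, 0, -0.06], "angular": [0, 0, 0]}
    - {"gripper": 255, "offset": [0, 0, -0.09], "angular": [0, 0, 0]}
    - {"gripper": 255, "offset": [0, 0, -0.115], "angular": [0, 0, 0]}

```text
t: 18.15
eef_pos: [0.5648, -0.3817, 0.2024]
tool_rot: [0.0, 0.993, -0.115, 0.0]
contact_force: [1.3, 0.1, -2.1]
gripper_width: 0.312
grasp_force: 49.9
```

```bash
python3 - <<'E'
from h import *
goto([.4904,-.0001,.2],np.radians(-88.5))
E
```

```text
t18.15 eef [ 0.5648 -0.3817  0.2024] -> offset [-0.1599 -0.3544  0.0022] angular [ 0.0005 -0.0005 -0.3277] rows>= 8.0
```

>>> drive_tool:
  deltas:
    - {"gripper": 255, "offset": [-0.016, -0.04, 0], "angular": [0, 0, 0]}
    - {"gripper": 255, "offset": [-0.032, -0.085, 0], "angular": [0, 0, 0]}
    - {"gripper": 255, "offset": [-0.048, -0.13, 0], "angular": [0, 0, 0]}
    - {"gripper": 255, "offset": [-0.064, -0.175, 0], "angular": [0, 0, 0]}
    - {"gripper": 255, "offset": [-0.08, -0.22, 0], "angular": [0, 0, 0]}

```text
t: 18.65
eef_pos: [0.5367, -0.1474, 0.2009]
tool_rot: [0.0, 0.993, -0.115, 0.0]
contact_force: [0.9, 0.6, -3.1]
gripper_width: 0.31
grasp_force: 50.0
```

>>> drive_tool:
  deltas:
    - {"gripper": 255, "offset": [-0.017, -0.03, 0], "angular": [0, 0, -0.07]}
    - {"gripper": 255, "offset": [-0.034, -0.06, 0], "angular": [0, 0, -0.14]}
    - {"gripper": 255, "offset": [-0.05, -0.09, 0], "angular": [0, 0, -0.21]}
    - {"gripper": 255, "offset": [-0.067, -0.115, 0], "angular": [0, 0, -0.28]}
    - {"gripper": 255, "offset": [-0.0795, -0.134, 0], "angular": [0, 0, -0.328]}

```text
t: 19.15
eef_pos: [0.4898, 0.0014, 0.2008]
tool_rot: [0.0, 1.0, 0.015, -0.0]
contact_force: [0.9, 0.1, -2.7]
gripper_width: 0.309
grasp_force: 50.0
```

>>> drive_tool:
  deltas:
    - {"gripper": 255, "offset": [0, 0, 0], "angular": [0, 0, 0]}
    - {"gripper": 255, "offset": [0, 0, 0], "angular": [0, 0, 0]}
    - {"gripper": 255, "offset": [0, 0, 0], "angular": [0, 0, 0]}

```text
t: 19.45
eef_pos: [0.4911, -0.0016, 0.2005]
tool_rot: [0.0, 1.0, 0.012, 0.0]
contact_force: [-0.6, 0.0, -3.4]
gripper_width: 0.311
grasp_force: 50.1
```

```bash
python3 - <<'E'
from h import *
im=optics.read_camera('wrist'); cv2.imwrite('pics/w10.png',cv2.resize(im[130:430,140:540],(800,600)))
goto([.4909,-.0001,.105],np.radians(-88.5))
E
```

```text
t19.50 eef [ 0.4912 -0.0017  0.2005] -> offset [-0.0002 -0.0017  0.0955] angular [ 0.0008 -0.0003 -0.0024] rows>= 2.0
```

View pics/w10.png

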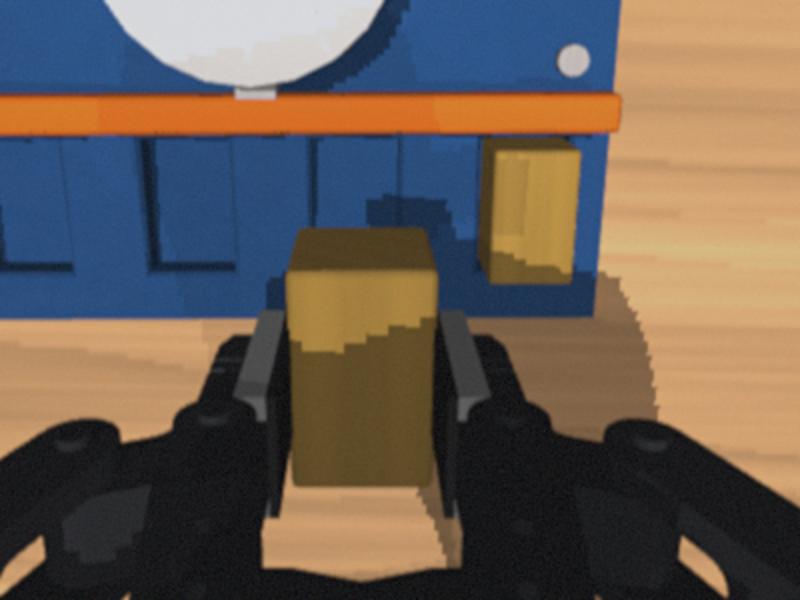

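The view matches the first approach: the block is held square, pocket 1's edges are at x≈312 and 401, and block 0 sits in pocket 0 at (530,210).

>>> drive_tool:
  deltas:
    - {"gripper": 255, "offset": [0, -0.0017, 0.04], "angular": [0, 0, 0]}
    - {"gripper": 255, "offset": [0, -0.0017, 0.08], "angular": [0, 0, 0]}
    - {"gripper": 255, "offset": [0, -0.0017, 0.09], "angular": [0, 0, 0]}
    - {"gripper": 255, "offset": [0, -0.0017, 0.09], "angular": [0, 0, 0]}
    - {"gripper": 255, "offset": [0, -0.0017, 0.09], "angular": [0, 0, 0]}

```text
t: 20.0
eef_pos: [0.4917, 0.001, 0.1115]
tool_rot: [0.0, 1.0, 0.013, 0.001]
contact_force: [0.7, -0.2, -2.0]
gripper_width: 0.314
grasp_force: 50.3
```

>>> drive_tool:
  deltas:
    - {"gripper": 255, "offset": [0, 0, 0.003], "angular": [0, 0, 0]}
    - {"gripper": 255, "offset": [0, 0, 0.006], "angular": [0, 0, 0]}
    - {"gripper": 255, "offset": [0, 0, 0.009], "angular": [0, 0, 0]}
    - {"gripper": 255, "offset": [0, 0, 0.011], "angular": [0, 0, 0]}
    - {"gripper": 255, "offset": [0, 0, 0.011], "angular": [0, 0, 0]}

```text
t: 20.5
eef_pos: [0.4906, 0.0013, 0.0992]
tool_rot: [0.0, 1.0, 0.013, -0.0]
contact_force: [-0.6, 0.1, -2.8]
gripper_width: 0.312
grasp_force: 50.3
```

>>> drive_tool:
  deltas:
    - {"gripper": 255, "offset": [0, 0.0005, 0.003], "angular": [0, 0, 0]}
    - {"gripper": 255, "offset": [0, 0.0005, 0.006], "angular": [0, 0, 0]}
    - {"gripper": 255, "offset": [0, 0.0005, 0.007], "angular": [0, 0, 0]}
    - {"gripper": 255, "offset": [0, 0.0005, 0.007], "angular": [0, 0, 0]}

```text
t: 20.9
eef_pos: [0.4906, 0.0008, 0.0921]
tool_rot: [0.0, 1.0, 0.013, -0.0]
contact_force: [0.1, -0.7, -2.9]
gripper_width: 0.309
grasp_force: 50.3
```

>>> drive_tool:
  deltas:
    - {"gripper": 255, "offset": [0, 0, 0.001], "angular": [0, 0, 0]}
    - {"gripper": 255, "offset": [0, 0, 0.003], "angular": [0, 0, 0]}
    - {"gripper": 255, "offset": [0, 0, 0.003], "angular": [0, 0, 0]}

```text
t: 21.2
eef_pos: [0.4909, 0.0009, 0.091]
tool_rot: [0.0, 1.0, 0.013, 0.0]
contact_force: [-7.1, 1.2, 19.9]
gripper_width: 0.311
grasp_force: 53.1
```

Seated, as predicted (z 0.091). I'll release, then go for the third block.

>>> drive_tool:
  deltas:
    - {"gripper": 255, "offset": [0, 0, -0.002], "angular": [0, 0, 0]}
    - {"gripper": 125, "offset": [0, 0, -0.002], "angular": [0, 0, 0]}
    - {"gripper": 125, "offset": [0, 0, -0.002], "angular": [0, 0, 0]}
    - {"gripper": 125, "offset": [0, 0, -0.002], "angular": [0, 0, 0]}
    - {"gripper": 125, "offset": [0, 0, -0.002], "angular": [0, 0, 0]}

```text
t: 21.7
eef_pos: [0.4908, 0.0008, 0.0913]
tool_rot: [-0.0, 1.0, 0.013, -0.0]
contact_force: [1.0, 0.6, -0.8]
gripper_width: 0.508
grasp_force: 0.0
```

>>> drive_tool:
  deltas:
    - {"gripper": 125, "offset": [0, 0, -0.015], "angular": [0, 0, 0]}
    - {"gripper": 125, "offset": [0, 0, -0.04], "angular": [0, 0, 0]}
    - {"gripper": 0, "offset": [0, 0, -0.08], "angular": [0, 0, 0]}
    - {"gripper": 0, "offset": [0, 0, -0.12], "angular": [0, 0, 0]}
    - {"gripper": 0, "offset": [0, 0, -0.15], "angular": [0, 0, 0]}

```text
t: 22.2
eef_pos: [0.4911, 0.0009, 0.2437]
tool_rot: [-0.0, 1.0, 0.013, 0.001]
contact_force: [0.3, -0.8, -0.0]
gripper_width: 0.985
grasp_force: 0.0
```

>>> drive_tool:
  deltas:
    - {"gripper": 0, "offset": [0, 0.045, 0], "angular": [0, 0, 0]}
    - {"gripper": 0, "offset": [0, 0.09, 0], "angular": [0, 0, 0]}
    - {"gripper": 0, "offset": [0, 0.135, 0], "angular": [0, 0, 0]}
    - {"gripper": 0, "offset": [0, 0.18, 0], "angular": [0, 0, 0]}
    - {"gripper": 0, "offset": [0, 0.225, 0], "angular": [0, 0, 0]}

```text
t: 22.7
eef_pos: [0.4965, -0.2259, 0.2414]
tool_rot: [0.0, 1.0, 0.013, 0.0]
contact_force: [0.9, 1.0, -0.3]
gripper_width: 1.002
grasp_force: 0.0
```

>>> drive_tool:
  deltas:
    - {"gripper": 0, "offset": [-0.005, 0.03, 0], "angular": [0, 0, 0.07]}
    - {"gripper": 0, "offset": [-0.005, 0.06, 0], "angular": [0, 0, 0.14]}
    - {"gripper": 0, "offset": [-0.005, 0.09, 0], "angular": [0, 0, 0.21]}
    - {"gripper": 0, "offset": [-0.005, 0.115, 0], "angular": [0, 0, 0.28]}
    - {"gripper": 0, "offset": [-0.005, 0.115, 0], "angular": [0, 0, 0.33]}

```text
t: 23.2
eef_pos: [0.4937, -0.3436, 0.2411]
tool_rot: [0.001, 0.993, -0.12, -0.0]
contact_force: [0.3, 0.3, 0.4]
gripper_width: 1.001
grasp_force: 0.0
```

```bash
python3 - <<'E'
from h import *
m=optics.camera_model('wrist'); im=optics.read_camera('wrist'); cv2.imwrite('pics/w11.png',im)
print(proj('wrist',[.457,-.343,.028]))
for c in blocks(im,m): goto([*c[0],.085],np.radians(c[2]-90))
goto([.4568,-.3430,.085],np.radians(-103.1))
E
```

```text
[331.80278904 265.41566509]
t23.25 eef [ 0.4941 -0.3414  0.241 ] -> offset [-0.0358  0.0103  0.156 ] angular [ 0.001   0.0006 -0.0139] rows>= 4.0
```

```bash
python3 - <<'E'
from h import *
im=cv2.imread('pics/w11.png'); print(im[255:285:6,300:370:10].tolist())
i=cv2.GaussianBlur(im,(3,3),0).astype(int)
k=((i[...,2]>2.3*i[...,0])&(i[...,1]>.65*i[...,2])&(i[...,2]>50)).astype(np.uint8); k=cv2.morphologyEx(k,cv2.MORPH_OPEN,np.ones((3,3)))
m=optics.camera_model('wrist')
for c in cv2.findContours(k,0,2)[0]:
    if cv2.contourArea(c)>400: print(cv2.contourArea(c),cv2.boundingRect(c),cv2.boxPoints(cv2.minAreaRect(c)).round(0).tolist())
cv2.imwrite('pics/w11c.png',cv2.convertScaleAbs(cv2.resize(im[180:340,220:440],(770,560),interpolation=cv2.INTER_CUBIC),alpha=1.6))
E
```

```text
[[[46, 66, 83], [46, 60, 77], [29, 54, 70], [30, 55, 69], [31, 67, 88], [50, 70, 92], [47, 67, 86]], [[47, 65, 84], [43, 61, 82], [33, 68, 83], [32, 63, 80], [36, 66, 84], [50, 71, 93], [48, 70, 91]], [[46, 66, 86], [42, 60, 76], [33, 58, 73], [32, 62, 77], [35, 67, 84], [49, 71, 93], [52, 71, 89]], [[42, 61, 77], [43, 61, 79], [32, 61, 78], [31, 60, 78], [32, 64, 82], [48, 69, 87], [48, 69, 91]], [[71, 102, 132], [61, 86, 114], [35, 66, 83], [33, 63, 79], [31, 62, 81], [51, 70, 90], [51, 72, 93]]]
1859.0 (312, 231, 35, 61) [[312.0, 231.0], [346.0, 231.0], [346.0, 291.0], [312.0, 291.0]]
```

View pics/w11c.png

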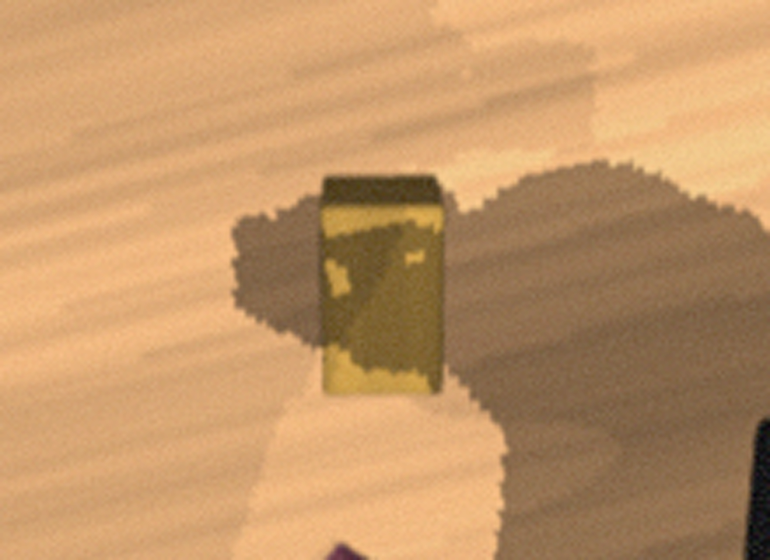

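Block 2 is unmoved; its top face is centred at px (329,266), square to the jaws. I'll grasp it.

>>> drive_tool:
  deltas:
    - {"gripper": 0, "offset": [-0.036, 0.0098, 0.02], "angular": [0, 0, -0.012]}
    - {"gripper": 0, "offset": [-0.036, 0.0098, 0.06], "angular": [0, 0, -0.012]}
    - {"gripper": 0, "offset": [-0.036, 0.0098, 0.1], "angular": [0, 0, -0.012]}
    - {"gripper": 0, "offset": [-0.036, 0.0098, 0.14], "angular": [0, 0, -0.012]}
    - {"gripper": 0, "offset": [-0.036, 0.0098, 0.156], "angular": [0, 0, -0.012]}
  grip_force: 50

```text
t: 23.75
eef_pos: [0.4559, -0.3385, 0.0818]
tool_rot: [-0.001, 0.994, -0.11, -0.002]
contact_force: [0.3, -0.1, -0.2]
gripper_width: 1.001
grasp_force: 0.0
```

>>> drive_tool:
  deltas:
    - {"gripper": 0, "offset": [0, 0, 0], "angular": [0, 0, 0]}
    - {"gripper": 100, "offset": [0, 0, 0], "angular": [0, 0, 0]}
    - {"gripper": 130, "offset": [0, 0, 0], "angular": [0, 0, 0]}
    - {"gripper": 255, "offset": [0, 0, 0], "angular": [0, 0, 0]}
    - {"gripper": 255, "offset": [0, 0, 0], "angular": [0, 0, 0]}

```text
t: 24.25
eef_pos: [0.4581, -0.3409, 0.0865]
tool_rot: [0.0, 0.994, -0.111, 0.001]
contact_force: [1.1, -1.4, 1.6]
gripper_width: 0.326
grasp_force: 0.5
```

>>> drive_tool:
  deltas:
    - {"gripper": 255, "offset": [0, 0, 0], "angular": [0, 0, 0]}
    - {"gripper": 255, "offset": [0, 0, 0], "angular": [0, 0, 0]}
    - {"gripper": 255, "offset": [0, 0, 0], "angular": [0, 0, 0]}

```text
t: 24.55
eef_pos: [0.4583, -0.3409, 0.0868]
tool_rot: [0.001, 0.994, -0.111, 0.001]
contact_force: [-1.3, -0.0, 5.2]
gripper_width: 0.313
grasp_force: 50.3
```

>>> drive_tool:
  deltas:
    - {"gripper": 255, "offset": [0, 0, -0.01], "angular": [0, 0, 0]}
    - {"gripper": 255, "offset": [0, 0, -0.03], "angular": [0, 0, 0]}
    - {"gripper": 255, "offset": [0, 0, -0.06], "angular": [0, 0, 0]}
    - {"gripper": 255, "offset": [0, 0, -0.09], "angular": [0, 0, 0]}
    - {"gripper": 255, "offset": [0, 0, -0.115], "angular": [0, 0, 0]}

```text
t: 25.05
eef_pos: [0.4575, -0.3404, 0.2026]
tool_rot: [0.0, 0.994, -0.111, 0.0]
contact_force: [0.6, 0.4, -2.1]
gripper_width: 0.311
grasp_force: 49.4
```

```bash
python3 - <<'E'
from h import *
goto([.4889,.0579,.2],np.radians(-88.5))
E
```

```text
t25.05 eef [ 0.4575 -0.3404  0.2026] -> offset [-0.0575 -0.3954  0.0024] angular [ 0.0005 -0.0011 -0.3174] rows>= 8.0
```

>>> drive_tool:
  deltas:
    - {"gripper": 255, "offset": [-0.006, -0.04, 0], "angular": [0, 0, 0]}
    - {"gripper": 255, "offset": [-0.012, -0.085, 0], "angular": [0, 0, 0]}
    - {"gripper": 255, "offset": [-0.018, -0.13, 0], "angular": [0, 0, 0]}
    - {"gripper": 255, "offset": [-0.024, -0.175, 0], "angular": [0, 0, 0]}
    - {"gripper": 255, "offset": [-0.03, -0.22, 0], "angular": [0, 0, 0]}

```text
t: 25.55
eef_pos: [0.4766, -0.1176, 0.2011]
tool_rot: [0.0, 0.994, -0.111, 0.0]
contact_force: [1.5, 0.4, -1.8]
gripper_width: 0.312
grasp_force: 49.5
```

>>> drive_tool:
  deltas:
    - {"gripper": 255, "offset": [-0.006, -0.04, 0], "angular": [0, 0, -0.07]}
    - {"gripper": 255, "offset": [-0.012, -0.08, 0], "angular": [0, 0, -0.14]}
    - {"gripper": 255, "offset": [-0.018, -0.12, 0], "angular": [0, 0, -0.21]}
    - {"gripper": 255, "offset": [-0.024, -0.155, 0], "angular": [0, 0, -0.28]}
    - {"gripper": 255, "offset": [-0.0265, -0.176, 0], "angular": [0, 0, -0.317]}

```text
t: 26.05
eef_pos: [0.4897, 0.0616, 0.2012]
tool_rot: [-0.0, 1.0, 0.016, 0.0]
contact_force: [0.4, 0.0, -1.9]
gripper_width: 0.311
grasp_force: 49.5
```

>>> drive_tool:
  deltas:
    - {"gripper": 255, "offset": [0, 0, 0], "angular": [0, 0, 0]}
    - {"gripper": 255, "offset": [0, 0, 0], "angular": [0, 0, 0]}
    - {"gripper": 255, "offset": [0, 0, 0], "angular": [0, 0, 0]}

```text
t: 26.35
eef_pos: [0.4898, 0.0569, 0.2005]
tool_rot: [0.0, 1.0, 0.012, -0.0]
contact_force: [0.4, -1.0, -2.0]
gripper_width: 0.309
grasp_force: 49.6
```

```bash
python3 - <<'E'
from h import *
im=optics.read_camera('wrist'); cv2.imwrite('pics/w12.png',cv2.resize(im[130:430,140:540],(800,600)))
goto([.4899,.0583,.105],np.radians(-88.5)); print(bot.get_obs()['gripper_width'])
E
```

```text
t26.40 eef [0.4899 0.0567 0.2005] -> offset [ 0.0001 -0.0016  0.0955] angular [ 0.001   0.0003 -0.0034] rows>= 2.0
0.31054702682456964
```

>>> drive_tool:
  deltas:
    - {"gripper": 255, "offset": [0, -0.0007, 0.04], "angular": [0, 0, 0]}
    - {"gripper": 255, "offset": [0, -0.0007, 0.08], "angular": [0, 0, 0]}
    - {"gripper": 255, "offset": [0, -0.0007, 0.09], "angular": [0, 0, 0]}
    - {"gripper": 255, "offset": [0, -0.0007, 0.09], "angular": [0, 0, 0]}
    - {"gripper": 255, "offset": [0, -0.0007, 0.09], "angular": [0, 0, 0]}

```text
t: 26.9
eef_pos: [0.4909, 0.0587, 0.1115]
tool_rot: [-0.0, 1.0, 0.013, 0.001]
contact_force: [0.3, -0.6, -1.2]
gripper_width: 0.316
grasp_force: 49.9
```

>>> drive_tool:
  deltas:
    - {"gripper": 255, "offset": [0, 0, 0.003], "angular": [0, 0, 0]}
    - {"gripper": 255, "offset": [0, 0, 0.006], "angular": [0, 0, 0]}
    - {"gripper": 255, "offset": [0, 0, 0.009], "angular": [0, 0, 0]}
    - {"gripper": 255, "offset": [0, 0, 0.011], "angular": [0, 0, 0]}
    - {"gripper": 255, "offset": [0, 0, 0.011], "angular": [0, 0, 0]}

```text
t: 27.4
eef_pos: [0.4899, 0.0589, 0.0992]
tool_rot: [0.0, 1.0, 0.013, -0.0]
contact_force: [0.5, 0.1, -2.5]
gripper_width: 0.307
grasp_force: 50.0
```

>>> drive_tool:
  deltas:
    - {"gripper": 255, "offset": [0, 0, 0.003], "angular": [0, 0, 0]}
    - {"gripper": 255, "offset": [0, 0, 0.006], "angular": [0, 0, 0]}
    - {"gripper": 255, "offset": [0, 0, 0.007], "angular": [0, 0, 0]}
    - {"gripper": 255, "offset": [0, 0, 0.007], "angular": [0, 0, 0]}

```text
t: 27.8
eef_pos: [0.4899, 0.0589, 0.0921]
tool_rot: [0.0, 1.0, 0.013, -0.0]
contact_force: [0.3, -0.2, -2.3]
gripper_width: 0.31
grasp_force: 50.0
```

>>> drive_tool:
  deltas:
    - {"gripper": 255, "offset": [0, 0, 0.001], "angular": [0, 0, 0]}
    - {"gripper": 255, "offset": [0, 0, 0.003], "angular": [0, 0, 0]}
    - {"gripper": 255, "offset": [0, 0, 0.003], "angular": [0, 0, 0]}

```text
t: 28.1
eef_pos: [0.4902, 0.059, 0.0907]
tool_rot: [0.0, 1.0, 0.013, 0.0]
contact_force: [-4.1, -0.5, 16.4]
gripper_width: 0.312
grasp_force: 52.2
```

>>> drive_tool:
  deltas:
    - {"gripper": 255, "offset": [0, 0, -0.002], "angular": [0, 0, 0]}
    - {"gripper": 125, "offset": [0, 0, -0.002], "angular": [0, 0, 0]}
    - {"gripper": 125, "offset": [0, 0, -0.002], "angular": [0, 0, 0]}
    - {"gripper": 125, "offset": [0, 0, -0.002], "angular": [0, 0, 0]}
    - {"gripper": 125, "offset": [0, 0, -0.002], "angular": [0, 0, 0]}

```text
t: 28.6
eef_pos: [0.4901, 0.0589, 0.0913]
tool_rot: [0.0, 1.0, 0.013, -0.0]
contact_force: [-0.4, -0.3, -0.4]
gripper_width: 0.513
grasp_force: 0.0
```

>>> drive_tool:
  deltas:
    - {"gripper": 125, "offset": [0, 0, -0.015], "angular": [0, 0, 0]}
    - {"gripper": 125, "offset": [0, 0, -0.04], "angular": [0, 0, 0]}
    - {"gripper": 0, "offset": [0, 0, -0.085], "angular": [0, 0, 0]}
    - {"gripper": 0, "offset": [0, 0, -0.13], "angular": [0, 0, 0]}
    - {"gripper": 0, "offset": [0, 0, -0.16], "angular": [0, 0, 0]}

```text
t: 29.1
eef_pos: [0.4907, 0.0591, 0.2543]
tool_rot: [-0.0, 1.0, 0.013, 0.001]
contact_force: [0.5, 0.3, 0.1]
gripper_width: 0.988
grasp_force: 0.0
```

>>> drive_tool:
  deltas:
    - {"gripper": 0, "offset": [0.03, 0.03, 0], "angular": [0, 0, 0]}
    - {"gripper": 0, "offset": [0.06, 0.06, 0], "angular": [0, 0, 0]}
    - {"gripper": 0, "offset": [0.083, 0.082, 0], "angular": [0, 0, 0]}
    - {"gripper": 0, "offset": [0.083, 0.082, 0], "angular": [0, 0, 0]}
    - {"gripper": 0, "offset": [0.083, 0.082, 0], "angular": [0, 0, 0]}

```text
t: 29.6
eef_pos: [0.575, -0.0212, 0.2509]
tool_rot: [-0.0, 1.0, 0.012, -0.001]
contact_force: [0.5, 0.6, 0.1]
gripper_width: 0.999
grasp_force: 0.0
```

```bash
python3 - <<'E'
from h import *
import pickle
m=optics.camera_model('wrist'); im=optics.read_camera('wrist'); pickle.dump((m,im),open('hd.pkl','wb')); t=optics.read_camera('top'); cv2.imwrite('pics/top2.png',t)
c=np.zeros((600,800,3),np.uint8); c[:480,:640]=im; tt=cv2.resize(t[140:300,340:500],(160,160)); c[:160,640:]=tt; 
tb=cv2.resize(t[190:290,215:375],(160,100)); c[160:260,640:]=tb
cv2.imwrite('pics/w13.png',c); print(bot.get_obs()['eef_pos'],proj('wrist',[.5903,-.0215,.118],m))
E
```

```text
[ 0.5743623  -0.01982805  0.25104785] [319.63178223 229.58498221]
```

View pics/w13.png

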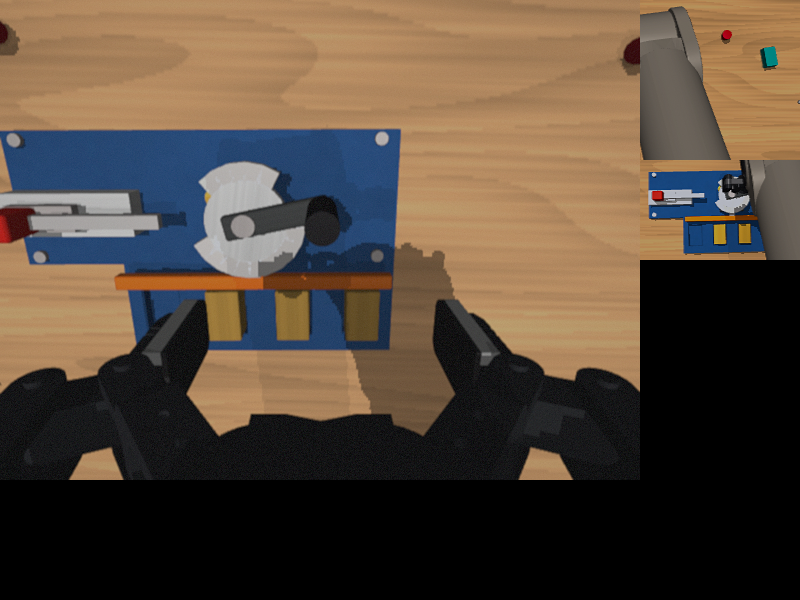

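The three blocks sit in their pockets at (225,315), (292,315) and (361,315). The handle's top is at (321,227) as predicted, and the knob is out. Now I'll grip the crank handle.

>>> drive_tool:
  deltas:
    - {"gripper": 120, "offset": [0.0155, 0.002, 0.03], "angular": [0, 0, 0]}
    - {"gripper": 120, "offset": [0.0155, 0.002, 0.03], "angular": [0, 0, 0]}
    - {"gripper": 120, "offset": [0.0155, 0.002, 0.04], "angular": [0, 0, 0]}
    - {"gripper": 120, "offset": [0.0155, 0.002, 0.07], "angular": [0, 0, 0]}
    - {"gripper": 120, "offset": [0.0155, 0.002, 0.1035], "angular": [0, 0, 0]}
  grip_force: 30

```text
t: 30.2
eef_pos: [0.5912, -0.0218, 0.1489]
tool_rot: [-0.0, 1.0, 0.013, 0.002]
contact_force: [1.3, -0.7, 0.5]
gripper_width: 0.531
grasp_force: 0.0
```

>>> drive_tool:
  deltas:
    - {"gripper": 120, "offset": [0, 0, 0], "angular": [0, 0, 0]}
    - {"gripper": 255, "offset": [0, 0, 0], "angular": [0, 0, 0]}
    - {"gripper": 255, "offset": [0, 0, 0], "angular": [0, 0, 0]}
    - {"gripper": 255, "offset": [0, 0, 0], "angular": [0, 0, 0]}
    - {"gripper": 255, "offset": [0, 0, 0], "angular": [0, 0, 0]}

```text
t: 30.7
eef_pos: [0.5916, -0.0217, 0.1498]
tool_rot: [-0.0, 1.0, 0.013, 0.001]
contact_force: [-1.6, 1.9, 7.2]
gripper_width: 0.225
grasp_force: 30.4
```

```bash
python3 - <<'E'
import numpy as np
p=np.linspace(-1.363,1.2,26)
P=.055*np.c_[np.cos(p),-np.sin(p)]
for k in range(5): print([ [round(float(v),4) for v in P[5*k+j]-P[5*k]] for j in range(1,6)])
E
```

```text
[[0.0054, -0.0014], [0.0107, -0.0034], [0.0158, -0.006], [0.0205, -0.009], [0.0249, -0.0125]]
[[0.004, -0.0039], [0.0077, -0.0083], [0.0108, -0.0129], [0.0135, -0.0179], [0.0156, -0.0231]]
[[0.0016, -0.0054], [0.0026, -0.0109], [0.0031, -0.0166], [0.003, -0.0222], [0.0023, -0.0278]]
[[-0.0013, -0.0055], [-0.0031, -0.0108], [-0.0054, -0.0159], [-0.0083, -0.0208], [-0.0117, -0.0253]]
[[-0.0038, -0.0042], [-0.008, -0.0079], [-0.0126, -0.0112], [-0.0174, -0.0141], [-0.0226, -0.0164]]
```

>>> drive_tool:
  deltas:
    - {"gripper": 255, "offset": [0.0054, -0.0014, 0], "angular": [0, 0, 0]}
    - {"gripper": 255, "offset": [0.0107, -0.0034, 0], "angular": [0, 0, 0]}
    - {"gripper": 255, "offset": [0.0158, -0.006, 0], "angular": [0, 0, 0]}
    - {"gripper": 255, "offset": [0.0205, -0.009, 0], "angular": [0, 0, 0]}
    - {"gripper": 255, "offset": [0.0249, -0.0125, 0], "angular": [0, 0, 0]}
  grip_force: 50

```text
t: 31.2
eef_pos: [0.6154, -0.0094, 0.1498]
tool_rot: [0.0, 1.0, 0.013, 0.0]
contact_force: [-6.8, 0.5, 10.9]
gripper_width: 0.221
grasp_force: 48.5
```

>>> drive_tool:
  deltas:
    - {"gripper": 255, "offset": [0.004, -0.0039, 0], "angular": [0, 0, 0]}
    - {"gripper": 255, "offset": [0.0077, -0.0083, 0], "angular": [0, 0, 0]}
    - {"gripper": 255, "offset": [0.0108, -0.0129, 0], "angular": [0, 0, 0]}
    - {"gripper": 255, "offset": [0.0135, -0.0179, 0], "angular": [0, 0, 0]}
    - {"gripper": 255, "offset": [0.0156, -0.0231, 0], "angular": [0, 0, 0]}

```text
t: 31.7
eef_pos: [0.6306, 0.0128, 0.1498]
tool_rot: [0.001, 1.0, 0.012, 0.0]
contact_force: [-4.3, -2.4, 9.8]
gripper_width: 0.221
grasp_force: 48.5
```

>>> drive_tool:
  deltas:
    - {"gripper": 255, "offset": [0.0016, -0.0054, 0], "angular": [0, 0, 0]}
    - {"gripper": 255, "offset": [0.0026, -0.0109, 0], "angular": [0, 0, 0]}
    - {"gripper": 255, "offset": [0.0031, -0.0166, 0], "angular": [0, 0, 0]}
    - {"gripper": 255, "offset": [0.003, -0.0222, 0], "angular": [0, 0, 0]}
    - {"gripper": 255, "offset": [0.0023, -0.0278, 0], "angular": [0, 0, 0]}

```text
t: 32.2
eef_pos: [0.6334, 0.0389, 0.1499]
tool_rot: [0.002, 1.0, 0.012, 0.002]
contact_force: [1.3, -6.8, 5.1]
gripper_width: 0.224
grasp_force: 48.5
```

>>> drive_tool:
  deltas:
    - {"gripper": 255, "offset": [-0.0013, -0.0055, 0], "angular": [0, 0, 0]}
    - {"gripper": 255, "offset": [-0.0031, -0.0108, 0], "angular": [0, 0, 0]}
    - {"gripper": 255, "offset": [-0.0054, -0.0159, 0], "angular": [0, 0, 0]}
    - {"gripper": 255, "offset": [-0.0083, -0.0208, 0], "angular": [0, 0, 0]}
    - {"gripper": 255, "offset": [-0.0117, -0.0253, 0], "angular": [0, 0, 0]}

```text
t: 32.7
eef_pos: [0.6255, 0.0601, 0.1501]
tool_rot: [0.003, 1.0, 0.01, 0.007]
contact_force: [19.1, -15.1, -9.6]
gripper_width: 0.223
grasp_force: 49.0
```

>>> drive_tool:
  deltas:
    - {"gripper": 255, "offset": [-0.0038, -0.0042, 0], "angular": [0, 0, 0]}
    - {"gripper": 255, "offset": [-0.008, -0.0079, 0], "angular": [0, 0, 0]}
    - {"gripper": 255, "offset": [-0.008, -0.0079, 0], "angular": [0, 0, 0]}

```text
t: 33.0
eef_pos: [0.6136, 0.0744, 0.1499]
tool_rot: [-0.0, 1.0, 0.013, 0.003]
contact_force: [1.8, 0.6, 4.6]
gripper_width: 0.218
grasp_force: 50.4
```

>>> drive_tool:
  deltas:
    - {"gripper": 255, "offset": [-0.0046, -0.0033, 0], "angular": [0, 0, 0]}
    - {"gripper": 255, "offset": [-0.0094, -0.0062, 0], "angular": [0, 0, 0]}
    - {"gripper": 255, "offset": [-0.0146, -0.0085, 0], "angular": [0, 0, 0]}
    - {"gripper": 255, "offset": [-0.0146, -0.0085, 0], "angular": [0, 0, 0]}
    - {"gripper": 255, "offset": [-0.0146, -0.0085, 0], "angular": [0, 0, 0]}

```text
t: 33.5
eef_pos: [0.5977, 0.0835, 0.1499]
tool_rot: [-0.001, 1.0, 0.013, 0.002]
contact_force: [0.9, 1.2, 7.8]
gripper_width: 0.219
grasp_force: 50.8
```

>>> drive_tool:
  deltas:
    - {"gripper": 130, "offset": [0, 0, 0], "angular": [0, 0, 0]}
    - {"gripper": 130, "offset": [0, 0, 0], "angular": [0, 0, 0]}
    - {"gripper": 130, "offset": [0, 0, 0], "angular": [0, 0, 0]}
    - {"gripper": 130, "offset": [0, 0, -0.02], "angular": [0, 0, 0]}
    - {"gripper": 130, "offset": [0, 0, -0.06], "angular": [0, 0, 0]}

```text
t: 34.0
eef_pos: [0.5941, 0.0822, 0.2052]
tool_rot: [0.001, 1.0, 0.013, -0.004]
contact_force: [0.4, -0.0, -0.4]
gripper_width: 0.493
grasp_force: 0.0
```

>>> drive_tool:
  deltas:
    - {"gripper": 0, "offset": [0, 0, -0.04], "angular": [0, 0, 0]}
    - {"gripper": 0, "offset": [-0.01, -0.04, -0.04], "angular": [0, 0, 0]}
    - {"gripper": 0, "offset": [-0.02, -0.08, -0.04], "angular": [0, 0, 0]}
    - {"gripper": 0, "offset": [-0.02, -0.1, -0.04], "angular": [0, 0, 0]}
    - {"gripper": 0, "offset": [-0.02, -0.1, -0.04], "angular": [0, 0, 0]}

```text
t: 34.5
eef_pos: [0.5725, 0.1866, 0.2478]
tool_rot: [-0.001, 1.0, 0.016, -0.0]
contact_force: [0.8, 0.3, -0.0]
gripper_width: 0.998
grasp_force: 0.0
```

```bash
python3 - <<'E'
from h import *
import pickle
m=optics.camera_model('wrist'); im=optics.read_camera('wrist'); pickle.dump((m,im),open('k.pkl','wb'))
c=np.zeros((600,800,3),np.uint8); c[:480,:640]=im; c[480:,:]=0; cv2.imwrite('pics/w14.png',im)
S=np.array([.5787,.0318])
for a in(2.2,2.4,2.6):
    w=a-1.2+.026; print(a,proj('wrist',[*(S+.055*np.array([np.cos(w),np.sin(w)])),.118],m).round(1))
print('hub',proj('wrist',[*S,.075],m).round(1)); goto([.577,.1985,.135],np.radians(-88.5))
E
```

```text
2.2 [524.  202.3]
2.4 [511.9 220.2]
2.6 [503.7 239. ]
hub [553.9 234.3]
t34.55 eef [0.5732 0.1838 0.2476] -> offset [ 0.0043 -0.0146  0.1126] angular [-0.0002  0.001   0.0038] rows>= 3.0
```

View pics/w14.png

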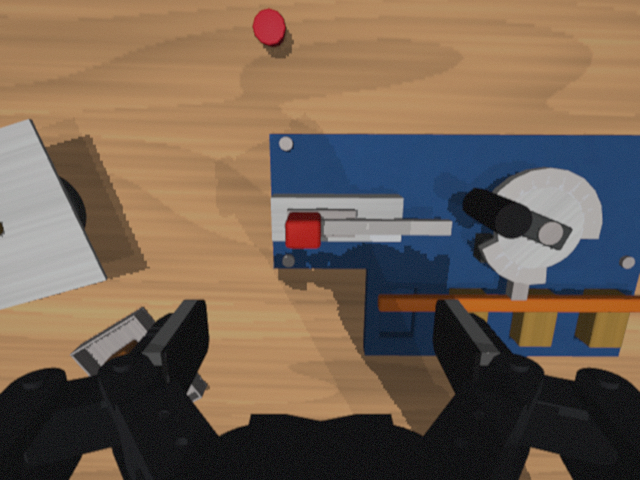

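The handle's top at (513,222) matches crank 2.4 (predicted (512,220)). The keeper stands forward over the blocks, and the knob is out at (303,232). Now I'll lock it.

>>> drive_tool:
  deltas:
    - {"gripper": 0, "offset": [0.003, -0.0152, 0.03], "angular": [0, 0, 0]}
    - {"gripper": 0, "offset": [0.003, -0.0152, 0.07], "angular": [0, 0, 0]}
    - {"gripper": 0, "offset": [0.003, -0.0152, 0.114], "angular": [0, 0, 0]}
    - {"gripper": 0, "offset": [0.003, -0.0152, 0.114], "angular": [0, 0, 0]}
    - {"gripper": 120, "offset": [0.003, -0.0152, 0.114], "angular": [0, 0, 0]}
  grip_force: 30

```text
t: 35.05
eef_pos: [0.5766, 0.196, 0.1339]
tool_rot: [0.001, 1.0, 0.012, -0.001]
contact_force: [0.0, -0.2, 0.5]
gripper_width: 0.855
grasp_force: 0.0
```

>>> drive_tool:
  deltas:
    - {"gripper": 140, "offset": [0, 0, 0], "angular": [0, 0, 0]}
    - {"gripper": 160, "offset": [0, 0, 0], "angular": [0, 0, 0]}
    - {"gripper": 255, "offset": [0, 0, 0], "angular": [0, 0, 0]}
    - {"gripper": 255, "offset": [0, 0, 0], "angular": [0, 0, 0]}
    - {"gripper": 255, "offset": [0, 0, 0], "angular": [0, 0, 0]}

```text
t: 35.55
eef_pos: [0.5774, 0.1978, 0.1357]
tool_rot: [-0.0, 1.0, 0.013, 0.001]
contact_force: [-0.7, -1.1, 7.0]
gripper_width: 0.269
grasp_force: 34.4
```

Slide home (30 mm).

>>> drive_tool:
  deltas:
    - {"gripper": 255, "offset": [0, 0.007, 0], "angular": [0, 0, 0]}
    - {"gripper": 255, "offset": [0, 0.014, 0], "angular": [0, 0, 0]}
    - {"gripper": 255, "offset": [0, 0.021, 0], "angular": [0, 0, 0]}
    - {"gripper": 255, "offset": [0, 0.026, 0], "angular": [0, 0, 0]}
    - {"gripper": 255, "offset": [0, 0.026, 0], "angular": [0, 0, 0]}

```text
t: 36.05
eef_pos: [0.5781, 0.1713, 0.1357]
tool_rot: [-0.0, 1.0, 0.013, 0.001]
contact_force: [-1.1, -1.0, 7.8]
gripper_width: 0.269
grasp_force: 34.5
```

>>> drive_tool:
  deltas:
    - {"gripper": 255, "offset": [0, 0.003, 0], "angular": [0, 0, 0]}
    - {"gripper": 255, "offset": [0, 0.006, 0], "angular": [0, 0, 0]}
    - {"gripper": 255, "offset": [0, 0.007, 0], "angular": [0, 0, 0]}
    - {"gripper": 255, "offset": [0, 0.007, 0], "angular": [0, 0, 0]}

```text
t: 36.45
eef_pos: [0.5782, 0.1686, 0.1358]
tool_rot: [-0.003, 1.0, 0.014, 0.002]
contact_force: [-0.1, 9.0, 4.7]
gripper_width: 0.272
grasp_force: 34.1
```

>>> drive_tool:
  deltas:
    - {"gripper": 255, "offset": [0, 0.003, 0], "angular": [0, 0, 0]}
    - {"gripper": 255, "offset": [0, 0.004, 0], "angular": [0, 0, 0]}
    - {"gripper": 255, "offset": [0, 0.004, 0], "angular": [0, 0, 0]}

```text
t: 36.75
eef_pos: [0.5781, 0.1681, 0.1359]
tool_rot: [-0.005, 1.0, 0.015, 0.002]
contact_force: [1.0, 16.0, 1.5]
gripper_width: 0.27
grasp_force: 33.6
```

Hard stop, so it is home. I'll ease off, release and retreat.

>>> drive_tool:
  deltas:
    - {"gripper": 255, "offset": [0, -0.005, 0], "angular": [0, 0, 0]}
    - {"gripper": 255, "offset": [0, -0.006, 0], "angular": [0, 0, 0]}
    - {"gripper": 0, "offset": [0, -0.006, 0], "angular": [0, 0, 0]}
    - {"gripper": 0, "offset": [0, -0.006, 0], "angular": [0, 0, 0]}
    - {"gripper": 0, "offset": [0, -0.006, 0], "angular": [0, 0, 0]}

```text
t: 37.25
eef_pos: [0.5772, 0.1659, 0.1338]
tool_rot: [0.0, 1.0, 0.013, -0.0]
contact_force: [-0.2, -0.5, 0.4]
gripper_width: 0.77
grasp_force: 0.0
```

>>> drive_tool:
  deltas:
    - {"gripper": 0, "offset": [0, 0, 0], "angular": [0, 0, 0]}
    - {"gripper": 0, "offset": [0, 0, -0.03], "angular": [0, 0, 0]}
    - {"gripper": 0, "offset": [0, 0, -0.07], "angular": [0, 0, 0]}
    - {"gripper": 0, "offset": [0, 0, -0.11], "angular": [0, 0, 0]}
    - {"gripper": 0, "offset": [0, 0, -0.15], "angular": [0, 0, 0]}

```text
t: 37.75
eef_pos: [0.577, 0.1662, 0.2853]
tool_rot: [0.0, 1.0, 0.013, -0.0]
contact_force: [1.0, -0.0, 0.2]
gripper_width: 1.001
grasp_force: 0.0
```

>>> drive_tool:
  deltas:
    - {"gripper": 0, "offset": [0, 0.04, 0], "angular": [0, 0, 0]}
    - {"gripper": 0, "offset": [0, 0.08, 0], "angular": [0, 0, 0]}
    - {"gripper": 0, "offset": [0, 0.1, 0], "angular": [0, 0, 0]}
    - {"gripper": 0, "offset": [0, 0.1, 0], "angular": [0, 0, 0]}
    - {"gripper": 0, "offset": [0, 0.1, 0], "angular": [0, 0, 0]}

```text
t: 38.25
eef_pos: [0.5798, 0.0666, 0.2838]
tool_rot: [-0.0, 1.0, 0.013, -0.0]
contact_force: [-0.2, 1.6, 0.3]
gripper_width: 0.998
grasp_force: 0.0
```

```bash
python3 - <<'E'
from h import *
m=optics.camera_model('wrist'); im=optics.read_camera('wrist'); cv2.imwrite('pics/fin.png',im)
k=((im[...,2]>90)&(im[...,1]<50)&(im[...,0]<50)).astype(np.uint8)
for c in cv2.findContours(k,0,2)[0]:
    if cv2.contourArea(c)>150: x,y,w,h=cv2.boundingRect(c); print('red',(x,y,w,h),ray('wrist',x+w/2,y+h/2,.07,m).round(4))
i=im.astype(int); o=((i[...,2]>150)&(i[...,1]<.6*i[...,2])&(i[...,0]<40)).astype(np.uint8)
ys,xs=np.where(o); print('orange',xs.min(),xs.max(),ys.min(),ys.max(),[ray('wrist',320,v,.045,m).round(4) for v in (ys.min(),ys.max())])
blocks(im,m,.032)
w=1.226; print('handle px',proj('wrist',[.5787+.055*np.cos(w),.0318+.055*np.sin(w),.118],m)); print(bot.get_obs()['eef_pos'])
E
```

```text
red (170, 214, 32, 25) [0.5728 0.1687 0.07  ]
red (107, 29, 28, 32) [0.6987 0.2032 0.07  ]
orange 107 482 30 295 [array([0.7165, 0.0693, 0.045 ]), array([0.5063, 0.0641, 0.045 ])]
px [330. 314.] ctr [0.4834 0.0578] size [31.9 26.3] yaw 1.5
handle px [292.50884629 211.85541384]
[0.57973936 0.06767191 0.28381799]
```

View pics/fin.png

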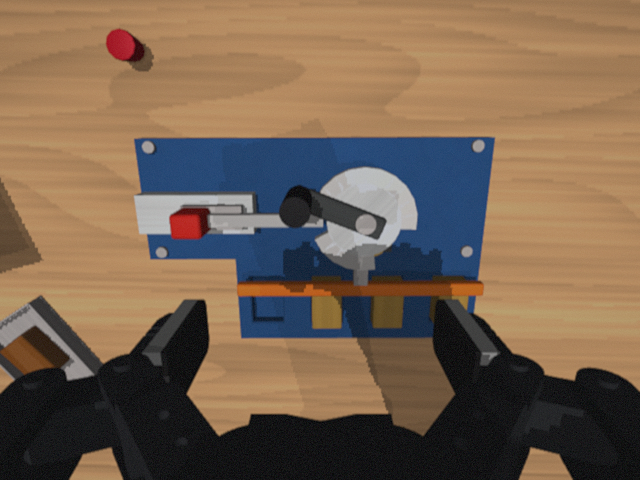

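The final view shows the knob home at (188,224) with its tongue in the disc. The handle is at (295,209), which fits crank ≈2.4, and the keeper is forward over three seated blocks. Handing in.

```bash
python3 -c "
from station import bot
print(bot.hand_in())"
```

```text
the job is handed in; nothing more can be done
None
```

I handed in the job at about 38 s: the three brass blocks present are seated in pockets 0–2, the crank sits at about 2.4 on the dwell with the keeper forward, the lock knob is home, and the gripper is clear (one early grip missed b0 and pressed on its top with about 30 N without moving it, and I viewed 15 pictures, one over the limit of 14).

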